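# Pin the bench magnifier's arm on its shaft

## Robot

A 7-joint arm with a two-finger parallel gripper is mounted at the origin on the work surface. World frame = base frame: x ahead of the robot, y to its left, z up, the work surface at z = 0. Lengths are in m, angles in rad, forces in N, time in s.
With the tool pointing down it reaches from about 0.4 to 0.85 m from the base axis. Payload 10.4 kg.
Tool frame: the origin (TCP) lies at the very end of the fingers, on their centre line; the grasp point (between the pads) lies 19 mm behind it; y points along the fingers, x is the direction in which the jaws open and shut, and the axes are right-handed (so a half turn about y gives the same grasp; the last joint's range is limited). The gripper opens to 87 mm and grips with 3 to 60 N. Pads are 19 mm wide; open, the fingers measure 117 mm over their backs; the gripper's body (75 mm by 190 mm) begins 51 mm behind the grasp point.
Start: joints at [1.161, 0.332, -0.065, 1.46, 0.022, 1.35, -0.088], TCP at [0.236, -0.579, 0.223] pointing down, gripper open.
Joint ranges: [-2.6, 2.6], [-0.5, 2.12], [-1.47, 1.34], [0.16, 2.42], [-1.27, 4.41], [0.06, 2.06], [-2.6, 2.6]. Speed limits (rad/s): [2.22, 2.22, 2.79, 2.79, 3.14, 3.14, 3.14].

## Interface

Orientations are given as a unit quaternion [x, y, z, w].
In Python, from bench import readout, vision, r gives the robot as it stands.
- The arm moves only by the tool arm_command, never from a script. Its argument "targets" is a list that holds one entry, the list of rows, each a list of 6 numbers: the shift along the tool's x, y, z in m, then the turn, a rotation vector about the tool's x, y, z in degrees. A call has 1 to 12 rows; each row shifts and turns the commanded pose from where the row before left it, along the tool's axes as they then stand; what a row does not reach is not made up. A row lasts 1/12 s, in which the tool goes at most 41.7 mm and 7.16 degrees, less where a joint would pass 70% of its speed; a pose out of reach is approached as far as the arm can. A call is refused whole if a number of a shift passes 0.0417 or a number of a turn 7.16, either way. A call with a gripper value outside its range is refused whole. "hand" is the opening, from 0 (shut) to 1 (fully open), set as the call begins (left out, the last holds). The fingers move at their own pace and stop on an object; "grip_force" is the grip in N (left out, the last holds). Time passes only in rows, so rows that do not move let the fingers close. It gives the time, the measured TCP pose, the force and the opening at its end, in the units of the state.
- readout.read_state(): the state, without advancing time (a new reading comes with each control period).
- vision.camera(name): name is "scene" or "side" or "wrist"; returns a dict with "pixels" (480x640x3 uint8, blue, green, red), "fovy" (degrees; the focal length in pixels is half the picture's height over the tangent of half this angle, whatever the lens; pixels are square), "cx", "cy" (the principal point, pixels), "R" (3x3) and "t" (3): a world point X has camera coordinates R X + t; the wrist camera has in their place "mount" (4x4, takes a point from camera to tool coordinates, whose origin is the TCP and whose axes are the tool frame's). Camera axes: x right, y down, z forward; pixel columns grow to the right and rows downward; lengths in m; the calibration is good to about 2 mm. The wrist camera is an equidistant fisheye: a pixel r from the principal point sees the ray r / f radians off the axis. A picture is of the moment at which its call begins: read the wrist's pose just before it. There is no depth.
- r.close_job(): hands the job in, once; it reports no verdict.
The state is a dict: "time": time; "joint_positions": joint angles; "joint_vel": joint speeds; "joint_torque": joint torques, N m; "ee_pos": TCP position; "eef_rot": TCP orientation; "ft_force": force on the tool from outside, world axes, zero at the start; "torque": the same for the moment, N m; "width": finger opening in m.
Only numpy, scipy, OpenCV 4.12 (cv2) and the standard library are available. Lean on these libraries where they do the work, as an engineer would, in place of code of your own. Each camera call takes 0.05 s, during which the arm holds its last target.

## Task

The bench magnifier's arm sits on the stand's shaft with nothing to stop it sliding off. Take the pin with the sprung wire loop out of its block, feel for the cross hole in the top of the shaft (the shaft's reach differs each time, so the hole must be searched for along it), press the pin fully home with its loop pointing out over the shaft end, and only then swing the loop over the rounded shaft end until it snaps down behind it. Work gently, never forcing the stand, let go at the end, and leave everything else on the table where it stands.

Things in the scene. Friction and masses are not known exactly. Their poses are not given: they have to be found in the camera images.
- stand: Fixed magnifier stand: grey base plate 200 x 150 x 18 mm, white column 130 mm high, level steel shaft along the stand's +x, axis 105 mm above the table. Origin: centre of the plate's underside; z up. White arm hub on the shaft's root: 52 mm dia., ends 15 mm along +x from the origin; the arm runs off along +y. Push on it with 20 N at most (all contact forces on it added up, springs included: 45 N).
- bore (a point): Mouth of the shaft's vertical cross hole (10.2 mm, right through; flat steel around it) as if the shaft were pushed fully in. x out along the shaft, z up. The shaft is clamped at a different reach each time: the real hole lies 3 to 21 mm farther out along +x (y, z as given) and stays there. A sprung ball in its inner (-x) wall, 10 mm down, resists the pin: pressing it through takes 4 to 8 N.
- bead (a point): Centre of the rounded shaft end as if the shaft were fully in (really 3 to 21 mm farther out, like the hole). The shaft is flat-sided, 22 mm wide (y), 16 mm high; its end is a half-round bead across it, 20 mm dia., 22 mm wide, axis along y, 17 mm beyond the hole's axis; the outermost point is 27 mm beyond the hole's axis. Axes as the stand's.
- pin_grip (a point): Centre of the flat grip of the looped steel pin (about 100 g), upright and loose in a grey fixed block (70 x 60 x 45 mm high). Pin axis z (up). Grip 12 mm wide (y) x 22 mm (x), from 15 mm below to 15 mm above this point; a 16 mm square neck under it. Seated, this point is 34 mm above the hole's mouth. The loop points along the pin's +x.
- pin_collar (a point): Underside of the pin's 16 mm collar, on the pin's axis, 34 mm below the grip's centre; it rests on the block, later on the shaft. Below it is the round 9 mm shank, 28 mm long, the last 4 mm tapered to 6.8 mm. Axes as the pin's.
- loop (a joint): Swing of the sprung wire loop (rad): 0 = level along the pin's +x, grows as it swings down, -0.5 to 1.35 (stop, at the shank's tip). Starts near level; a stiff hinge keeps it where left. Hinge along the pin's y, 22 mm below the grip's centre. With the pin seated and in line with the shaft the bar meets the bead at about 0.5, passes its crest at 0.87 and is free behind it from 1.2 on.
- bar_mid (a point): Middle of the loop's cross bar: round, 6 mm, 74 mm long along the pin's y, 34.5 mm from the hinge. Two 5 mm legs at y = +-16 mm; the bar sticks out 18 mm beyond each leg, to be pushed there on both sides of the shaft. The legs stretch up to 10 mm against a spring (2 N per mm), about 5 mm to pass the bead; pushing it over takes some 4 to 12 N.
- plain_pin: Bystander: a plain pin without a loop in a like block. Origin under its collar. Leave it.
- oil: Bystander: small amber bottle, 32 mm dia., 70 mm high. Origin at its underside.
- jar: Bystander: clear jar, 56 mm dia., 62 mm high. Origin at its underside.
- stain: Bystander: amber bottle, 40 mm dia., 90 mm high. Origin at its underside.
- dish: Bystander: glass dish, 90 mm dia., 14 mm high. Origin at its underside.
- driver: Bystander: screwdriver, 160 mm long, lying.

How it is judged:
On the way:
1. the looped pin is pressed home through the shaft, its collar on the shaft, with the loop still open (z of pin_grip in the frame of bore between 0.03 and 0.0365 m and x of pin_grip in the frame of bore between 0 and 0.025 m and y of pin_grip in the frame of bore between -0.005 and 0.005 m and value of joint loop below 0.6 rad), for 0.2 s.
At the end, for the whole second after the job is handed in: The pin stands in the shaft's cross hole with its collar on the shaft (within 2.5 mm), its loop in line with the shaft (within 0.25 rad) and swung over the shaft end to at least 1.1 rad, the cross bar lying behind the bead below the shaft; the gripper has let go (z of pin_grip in the frame of bore between 0.03 and 0.0365 m and x of pin_grip in the frame of bore between 0 and 0.025 m and y of pin_grip in the frame of bore between -0.005 and 0.005 m and angle between the x axis of pin_grip and the x axis of bore, either way round below 0.25 rad and z of bar_mid in the frame of bore below -0.016 m and value of joint loop above 1.1 rad); the robot touches nothing.
It fails at once if the stand and its shaft are forced: contact forces on them add up to more than 45 N (contact force between stand and anything else above 45 N).
It fails at once if a bystander is moved by more than 20 mm (distance of any of plain_pin, oil, jar, stain, dish, driver from where it was at the start of the episode above 0.02 m).
It also fails if it takes over 67 s, if anything falls off the work surface, if the arm or the gripper's body presses on something with over 40 N, if the wrist force passes 120 N, or if a joint passes its speed limit or range.

## Working session

There is one attempt and no reset: what is moved stays moved. The work goes in short steps, Python scripts to look and compute and a tool call to move; the robot and the scene stay as the last step left them, time stands still between calls to the robot, and variables do not carry over. Pictures are saved under pics/ and viewed, and the job is handed in when it is done.

Besides the shell and the picture viewer there is one more tool, called as a command line: name --argument value ..., lists and objects as JSON in quotes. arm_command: Moves the arm, as the interface text tells. Its arguments: {"type":"object","properties":{"targets":{"type":"array","items":{"type":"array","items":{"type":"array","items":{"type":"number"}}}},"hand":{"type":"number"},"grip_force":{"type":"number"}},"required":["targets"]}

```bash
ls; mkdir -p pics
python3 - <<'E'
from bench import readout, vision, r
import cv2
s=readout.read_state(); print(s)
for n in ["scene","side","wrist"]:
    c=vision.camera(n); cv2.imwrite(f"pics/{n}0.png",c["pixels"])
    print(n,{k:v for k,v in c.items() if k!="pixels"})
E
```

```text
pics
{'time': 0.0, 'joint_positions': array([ 1.16137211,  0.33285967, -0.06471912,  1.46093754,  0.02157333,
        1.34989513, -0.08848917]), 'joint_vel': array([ 6.19594056e-04, -1.57663087e-03,  2.76389701e-04, -1.28137172e-04,
       -1.38156974e-03,  4.37672624e-05,  2.29283409e-03]), 'joint_torque': array([ 2.54081078e-04, -6.23238873e+01,  2.51765916e-02, -3.89903104e+01,
       -6.13408908e-02,  3.95816762e-02,  1.64718108e-04]), 'ee_pos': array([ 0.23564894, -0.578457  ,  0.2217634 ]), 'eef_rot': array([-0.58652233,  0.3949786 , -0.39414104,  0.58705732]), 'ft_force': array([ 0.22369332, -0.07757724,  0.1214283 ]), 'torque': array([-0.03372631,  0.02888421,  0.01423341]), 'width': 0.08699879463274143}
scene {'fovy': 46.51519583428055, 'cx': 318.9352086552618, 'cy': 239.83340284755292, 'R': array([[-0.04144354,  0.99905089, -0.01340688],
       [ 0.83819174,  0.02746119, -0.54468384],
       [-0.54379871, -0.03381116, -0.8385343 ]]), 't': array([ 0.05858348, -0.35491598,  1.40908363])}
side {'fovy': 50.06202861521625, 'cx': 320.341979821633, 'cy': 241.58342842345942, 'R': array([[-0.77986955, -0.6254623 ,  0.02450303],
       [-0.35151013,  0.40522503, -0.84393916],
       [ 0.51792289, -0.66677552, -0.53587899]]), 't': array([0.37383249, 0.28457191, 0.95925159])}
wrist {'fovy': 65.70646984690485, 'cx': 319.1019558646037, 'cy': 241.8915214375845, 'mount': array([[ 9.99999986e-01,  1.44275316e-04,  8.52140794e-05,
         1.46594893e-03],
       [-4.16534363e-05, -2.78550760e-01,  9.60421508e-01,
        -1.62544887e-01],
       [ 1.62301563e-04, -9.60421498e-01, -2.78550750e-01,
         7.58656090e-02],
       [ 0.00000000e+00,  0.00000000e+00,  0.00000000e+00,
         1.00000000e+00]])}
```

View pics/scene0.png

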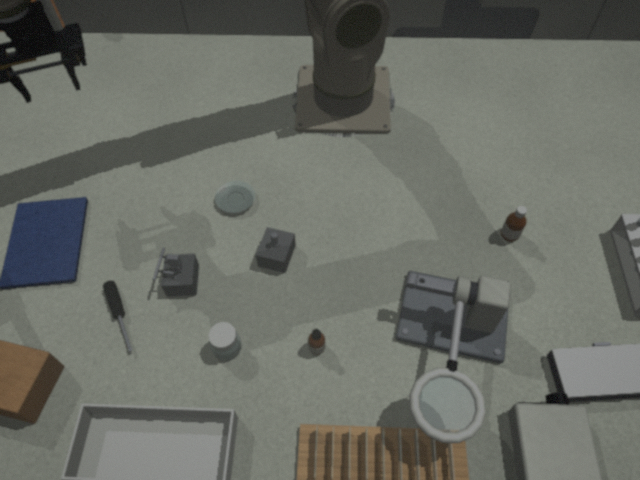

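View pics/side0.png

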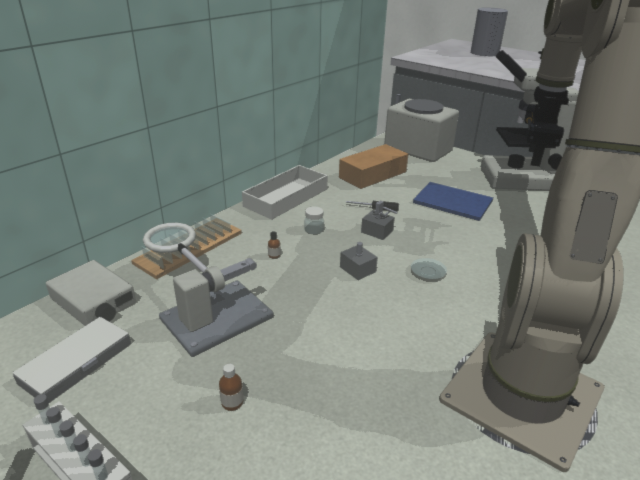

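View pics/wrist0.png

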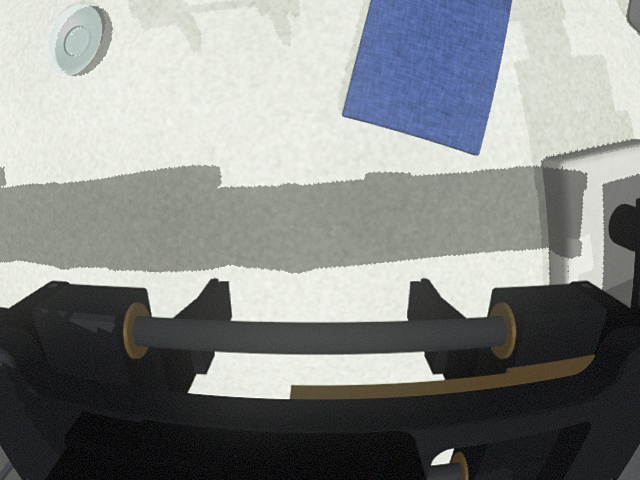

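```bash
cat > h.py <<'E'
import numpy as np, cv2
from scipy.spatial.transform import Rotation as Rot
from bench import readout, vision, r
def K(c):
    h=c["pixels"].shape[0]; return 0.5*h/np.tan(np.radians(c["fovy"])/2)
def proj(c,X):
    p=c["R"]@np.asarray(X,float)+c["t"]; f=K(c)
    return np.array([c["cx"]+f*p[0]/p[2],c["cy"]+f*p[1]/p[2]])
def ray(c,uv):
    f=K(c); d=np.array([(uv[0]-c["cx"])/f,(uv[1]-c["cy"])/f,1.])
    return -c["R"].T@c["t"], c["R"].T@(d/np.linalg.norm(d))
def wpose(c,s):
    Rt=Rot.from_quat(s["eef_rot"]).as_matrix(); M=c["mount"]
    return Rt@M[:3,:3], Rt@M[:3,3]+np.array(s["ee_pos"])
def wray(c,s,uv):
    f=K(c); v=np.array([uv[0]-c["cx"],uv[1]-c["cy"]]); rr=np.linalg.norm(v); th=rr/f
    d=np.array([*(v/rr*np.sin(th)),np.cos(th)]); R,t=wpose(c,s); return t,R@d
def wproj(c,s,X):
    f=K(c); R,t=wpose(c,s); p=R.T@(np.asarray(X,float)-t); n=np.hypot(p[0],p[1]); th=np.arctan2(n,p[2])
    return np.array([c["cx"],c["cy"]])+f*th*p[:2]/n
def atz(o,d,z): return o+d*(z-o[2])/d[2]
def tri(rays):
    A=0;b=0
    for o,d in rays:
        P=np.eye(3)-np.outer(d,d); A=A+P; b=b+P@o
    return np.linalg.solve(A,b)
def crop(img,x,y,w,h,k,name):
    cv2.imwrite(name,cv2.resize(img[y:y+h,x:x+w],None,fx=k,fy=k,interpolation=cv2.INTER_CUBIC))
E
python3 - <<'E'
import cv2; from h import crop
a=cv2.imread("pics/scene0.png"); b=cv2.imread("pics/side0.png")
crop(a,390,260,130,110,6,"pics/c1.png"); crop(a,140,240,70,60,10,"pics/c2.png")
crop(b,150,240,130,110,6,"pics/c3.png"); crop(b,340,190,70,60,10,"pics/c4.png")
E
```

```text
(no output)
```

View pics/c1.png

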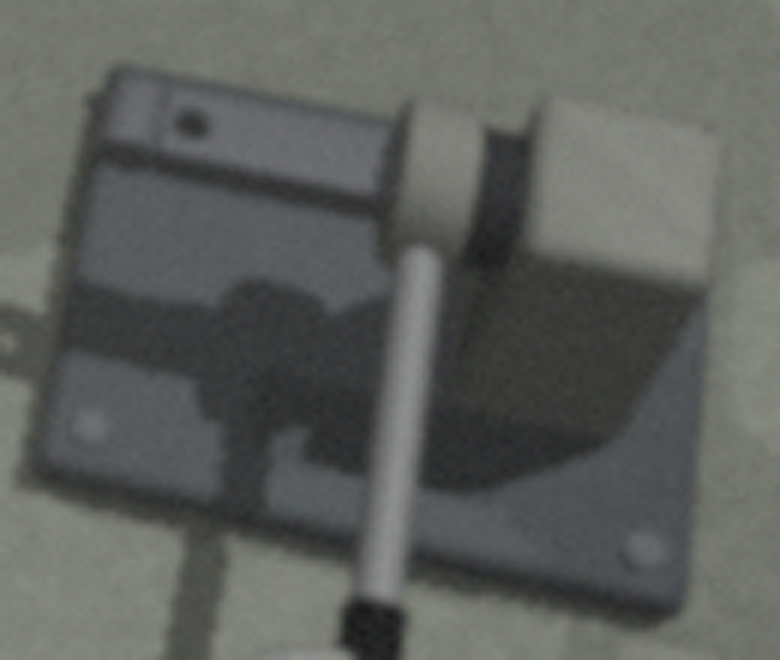

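View pics/c2.png

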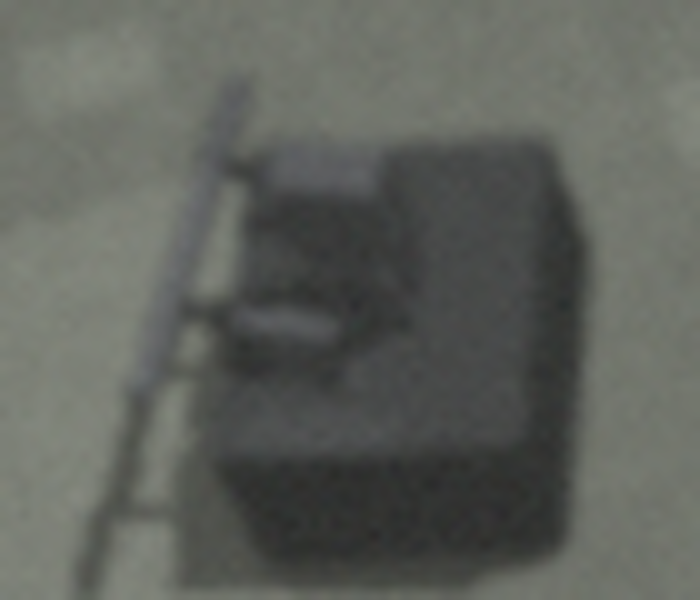

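View pics/c3.png

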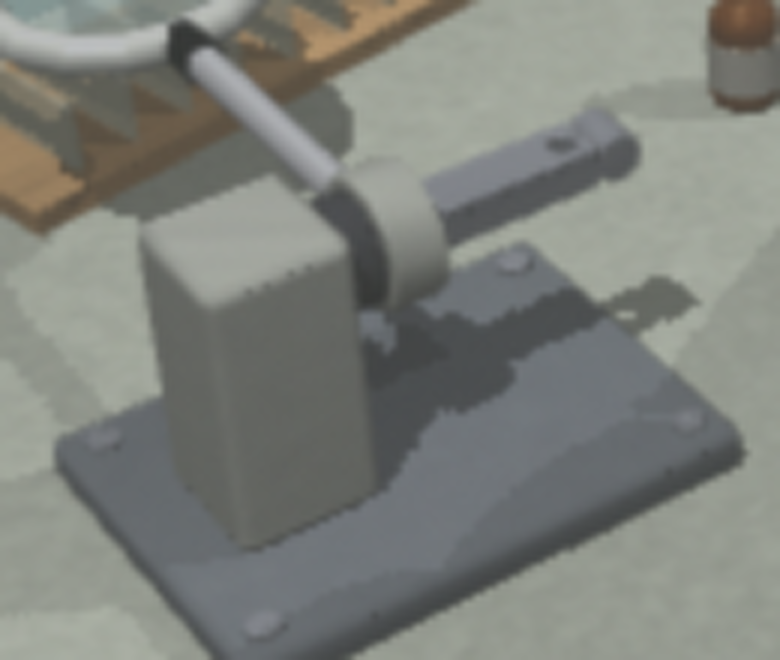

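View pics/c4.png

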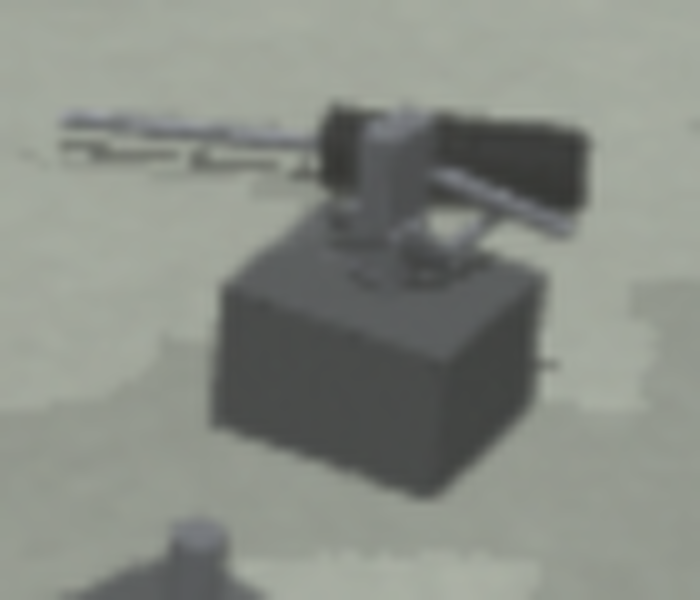

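Run:
```python
from h import *
a=vision.camera("scene"); b=vision.camera("side")
S=lambda u,v:(390+u/6,260+v/6); D=lambda u,v:(150+u/6,240+v/6)
h=tri([ray(a,S(192,124)),ray(b,D(562,144))]); print("hole",h, proj(a,h),proj(b,h))
print("hole z.113", atz(*ray(a,S(192,124)),.113), atz(*ray(b,D(562,144)),.113))
z=.018
for n,c,p in [("sBL",a,S(45,468)),("sBR",a,S(682,608)),("dL",b,D(60,445)),("dR",b,D(740,442)),("dT",b,D(525,243))]:
    print(n,atz(*ray(c,p),z))
# shaft top edges scene (z .113)
z=.113
for p in [(130,70),(395,122),(105,145),(375,190)]: print("sh",p,atz(*ray(a,S(*p)),z))
for p in [(425,180),(565,130)]: print("sd",p,atz(*ray(b,D(*p)),z))
S=lambda u,v:(140+u/10,240+v/10); D=lambda u,v:(340+u/10,190+v/10)
# pin grip top centre: scene (325,172)?? 
print("grip top", tri([ray(a,S(322,165)),ray(b,D(403,120))]))
bz=.045
for n,c,p in [("sTL",a,S(245,140)),("sTR",a,S(550,140)),("sBL",a,S(215,455)),("sBR",a,S(528,445)),("dL",b,D(222,288)),("dR",b,D(545,270)),("dB",b,D(440,358)),("dT",b,D(325,205))]:
    print(n,atz(*ray(c,p),bz))
print("bar ends",atz(*ray(a,S(235,80)),.057),atz(*ray(a,S(140,390)),.057))
print(tri([ray(b,D(570,230)),ray(a,S(235,80))]))
```

```text
hole [0.57622535 0.14915018 0.11126715] [420.95499085 279.89890117] [242.63255503 264.30057299]
hole z.113 [0.57869126 0.15061867 0.113     ] [0.57350686 0.14860318 0.113     ]
sBL [0.64891564 0.11459234 0.018     ]
sBR [0.68731325 0.304534   0.018     ]
dL [0.67541431 0.30345827 0.018     ]
dR [0.4927403  0.14596501 0.018     ]
dT [0.63778711 0.11350049 0.018     ]
sh (130, 70) [0.56083974 0.13316839 0.113     ]
sh (395, 122) [0.57596746 0.21068611 0.113     ]
sh (105, 145) [0.58665549 0.12455199 0.113     ]
sh (375, 190) [0.5989411  0.20277305 0.113     ]
sd (425, 180) [0.59373322 0.19495424 0.113     ]
sd (565, 130) [0.579002   0.14179575 0.113     ]
grip top [ 0.5286841  -0.31466669  0.09157478]
sTL [ 0.49765581 -0.34533108  0.045     ]
sTR [ 0.49563007 -0.28438581  0.045     ]
sBL [ 0.56847765 -0.33743134  0.045     ]
sBR [ 0.56424427 -0.2774331   0.045     ]
dL [ 0.55745623 -0.27922648  0.045     ]
dR [ 0.49552387 -0.34665681  0.045     ]
dB [ 0.4914963  -0.28684691  0.045     ]
dT [ 0.56241164 -0.33728203  0.045     ]
bar ends [ 0.49109064 -0.34563033  0.057     ] [ 0.56130849 -0.35030757  0.057     ]
[ 0.49059669 -0.34644662  0.0585408 ]
```

Run:
```python
from h import *
s=readout.read_state(); M=Rot.from_quat(s["eef_rot"]).as_matrix(); print(np.round(M,4)); print(np.degrees(np.arctan2(M[1,0],M[0,0])), s['time'])
```

```text
[[ 3.773e-01 -2.000e-04  9.261e-01]
 [-9.261e-01  6.000e-04  3.773e-01]
 [-6.000e-04 -1.000e+00  0.000e+00]]
-67.83648301975207 0.25
```

```bash
cat >> h.py <<'E'
def plan(tp, heading, n, pitch=0, smooth=True, start=None):
    """target tcp pos, tool-x heading deg (tool y down), pitch=lean about tool x deg. prints rows"""
    s=readout.read_state()
    p0=np.array(s["ee_pos"]); R0=Rot.from_quat(s["eef_rot"])
    h=np.radians(heading); x=np.array([np.cos(h),np.sin(h),0]); y=np.array([0,0,-1.]); z=np.cross(x,y)
    R1=Rot.from_matrix(np.c_[x,y,z])*Rot.from_rotvec([np.radians(pitch),0,0])
    dv=(R0.inv()*R1).as_rotvec()
    p,R=p0,R0; rows=[]
    for i in range(1,n+1):
        a=i/n
        if smooth: a=a*a*(3-2*a)*.5+a*.5
        pt=p0+a*(np.array(tp)-p0); Rt=R0*Rot.from_rotvec(a*dv)
        d=R.inv().apply(pt-p); w=np.degrees((R.inv()*Rt).as_rotvec())
        d=np.round(d,4); w=np.round(w,2)
        rows.append([*d,*w]); p=p+R.apply(d); R=R*Rot.from_rotvec(np.radians(w))
    print("["+",".join("["+",".join(f"{v+0:g}" for v in q)+"]" for q in rows)+"]")
    print("max",np.abs(rows).max(0),"from",np.round(p0,4))
E
python3 - <<'E'
from h import *
plan([.528,-.313,.215],-4,14)
E
```

```text
[[-0.0058,0.0003,0.016,0,-2.75,0],[-0.0067,0.0004,0.0211,0,-3.58,0],[-0.0063,0.0005,0.0257,0,-4.28,-0.01],[-0.0049,0.0006,0.0296,0,-4.84,0],[-0.0026,0.0006,0.0324,-0.01,-5.25,0],[0.0003,0.0006,0.0342,0,-5.54,0],[0.0038,0.0006,0.035,0,-5.68,-0.01],[0.0072,0.0007,0.0343,0,-5.67,0],[0.0103,0.0006,0.0327,0,-5.54,0],[0.0127,0.0006,0.03,-0.01,-5.26,0],[0.0142,0.0005,0.0263,0,-4.84,-0.01],[0.0144,0.0005,0.0222,0,-4.28,0],[0.0135,0.0004,0.0176,0,-3.58,0],[0.0111,0.0003,0.0128,0,-2.75,0]]
max [1.44e-02 7.00e-04 3.50e-02 1.00e-02 5.68e+00 1.00e-02] from [ 0.2357 -0.5787  0.2222]
```

arm_command --targets '[[[-0.006,0,0.016,0,-2.75,0],[-0.007,0,0.021,0,-3.6,0],[-0.006,0.001,0.026,0,-4.3,0],[-0.005,0,0.03,0,-4.85,0],[-0.0026,0.001,0.032,0,-5.25,0],[0,0,0.034,0,-5.5,0],[0.004,0.001,0.035,0,-5.7,0],[0.007,0.001,0.034,0,-5.7,0],[0.01,0,0.033,0,-5.5,0],[0.013,0.001,0.03,0,-5.3,0],[0.014,0,0.026,0,-4.8,0],[0.0145,0,0.022,0,-4.3,0]]]' --hand 0.6

```text
time: 1.25
ee_pos: [0.5008, -0.3351, 0.2178]
eef_rot: [-0.704, 0.059, -0.06, 0.705]
ft_force: [0.4, -0.2, -0.3]
width: 0.0521
```

arm_command --targets '[[[0.0135,0,0.0176,0,-3.6,0],[0.011,0,0.013,0,-2.75,0],[0,0,0,0,0,0],[0,0,0,0,0,0]]]'

```text
time: 1.58
ee_pos: [0.5278, -0.3119, 0.2175]
eef_rot: [-0.707, 0.024, -0.023, 0.707]
ft_force: [-0.8, -1.3, 0.2]
width: 0.0524
```

Run:
```python
from h import *
s=readout.read_state(); c=vision.camera("wrist"); cv2.imwrite("pics/w1.png",c["pixels"])
print(s["time"],s["ee_pos"],s["width"],s["ft_force"]); M=Rot.from_quat(s["eef_rot"]).as_matrix(); print(np.round(M,3))
print(wproj(c,s,[.528,-.313,.079]))
import pickle; pickle.dump((s,c),open("w1.pkl","wb"))
```

```text
1.5833 [ 0.52777628 -0.31185164  0.21745914] 0.052400610470652295 [-0.83772925 -1.25861797  0.15339558]
[[ 0.998 -0.     0.066]
 [-0.066  0.     0.998]
 [-0.    -1.     0.   ]]
[319.31423861 228.91217319]
```

View pics/w1.png

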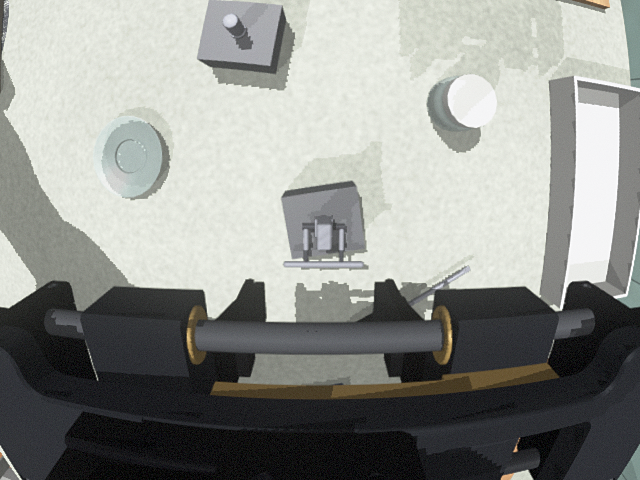

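Run:
```python
import cv2; from h import crop
crop(cv2.imread("pics/w1.png"),270,170,110,110,7,"pics/w1c.png")
```

```text
(no output)
```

View pics/w1c.png

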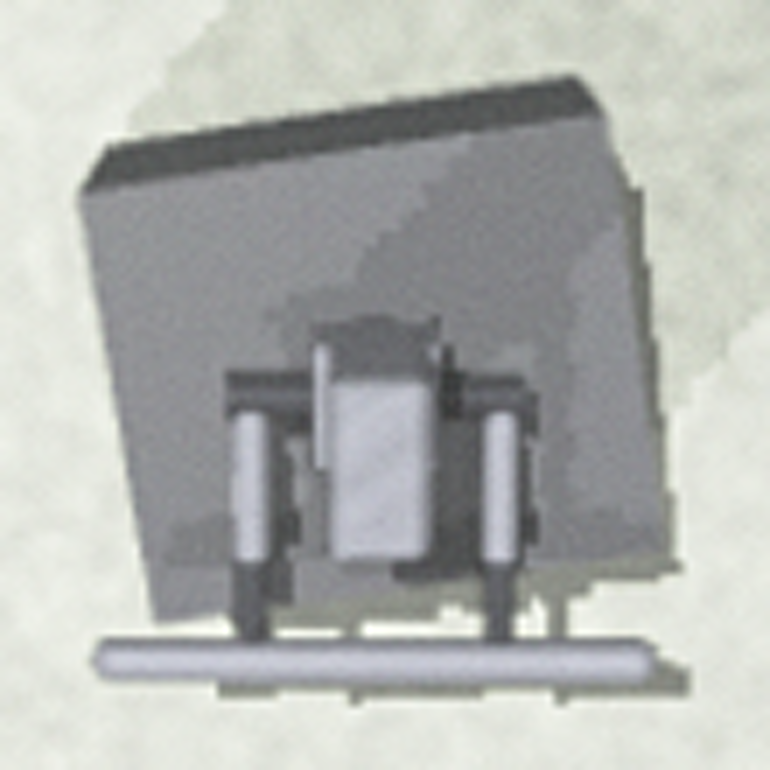

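Run:
```python
from h import *; import pickle
s,c=pickle.load(open("w1.pkl","rb"))
P=lambda u,v:(270+u/7,170+v/7)
for n,p,z in [("gtop",P(381,469),.094),("g1",P(331,378),.094),("g2",P(432,378),.094),("g3",P(331,560),.094),("g4",P(432,560),.094),("barL",P(97,659),.057),("barR",P(653,659),.057),("legsL",P(252,412),.057),("legR",P(502,412),.057)]:
    print(n,atz(*wray(c,s,p),z))
```

```text
gtop [ 0.53189799 -0.31614553  0.094     ]
g1 [ 0.52693018 -0.3051326   0.094     ]
g2 [ 0.53831723 -0.30587966  0.094     ]
g3 [ 0.52547388 -0.32661428  0.094     ]
g4 [ 0.53708526 -0.32738283  0.094     ]
barL [ 0.49267642 -0.34981183  0.057     ]
barR [ 0.56602128 -0.35468283  0.057     ]
legsL [ 0.51570552 -0.31767799  0.057     ]
legR [ 0.54766408 -0.31977944  0.057     ]
```

arm_command --targets '[[[0.0044,0.01,-0.004,0,0,0],[0,0.016,0,0,0,0],[0,0.02,0,0,0,0],[0,0.02,0,0,0,0],[0,0.02,0,0,0,0],[0,0.02,0,0,0,0],[0,0.02,0,0,0,0],[0,0.014,0,0,0,0],[0,0.008,0,0,0,0],[0,0.0035,0,0,0,0],[0,0,0,0,0,0],[0,0,0,0,0,0]]]'

```text
time: 2.63
ee_pos: [0.5316, -0.3177, 0.0667]
eef_rot: [0.707, -0.024, 0.025, -0.706]
ft_force: [0.5, 0.0, 0.6]
width: 0.052
```

arm_command --targets '[[[0,0,0,0,0,0],[0,0,0,0,0,0],[0,0,0,0,0,0],[0,0,0,0,0,0],[0,0,0,0,0,0],[0,0,0,0,0,0],[0,0,0,0,0,0],[0,0,0,0,0,0]]]' --hand 0 --grip_force 40

```text
time: 3.3
ee_pos: [0.5315, -0.3171, 0.0661]
eef_rot: [0.707, -0.024, 0.024, -0.707]
ft_force: [0.0, 0.3, -0.5]
width: 0.0118
```

Run:
```python
from h import *
s=readout.read_state(); c=vision.camera("wrist"); crop(c["pixels"],220,160,200,150,4,"pics/w2.png")
print(s["time"],s["ee_pos"],s["width"],s["ft_force"])
```

```text
3.3 [ 0.53146711 -0.31711066  0.0661294 ] 0.011765036744822035 [ 0.03973514  0.32047993 -0.50346767]
```

View pics/w2.png

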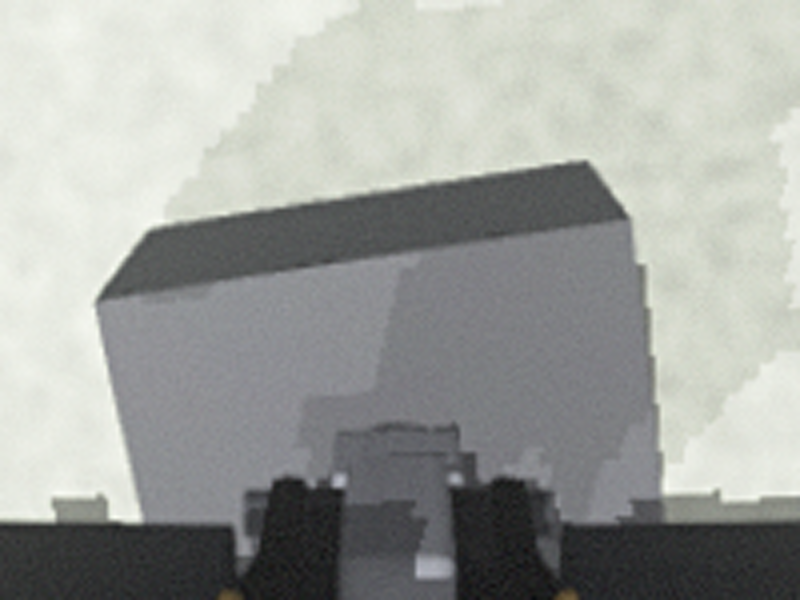

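arm_command --targets '[[[0,-0.003,0,0,0,0],[0,-0.008,0,0,0,0],[0,-0.013,0,0,0,0],[0,-0.018,0,0,0,0],[0,-0.022,0,0,0,0],[0,-0.025,0,0,0,0],[0,-0.025,0,0,0,0],[0,-0.02,0,0,0,0],[0,-0.014,0,0,0,0],[0,-0.006,0,0,0,0],[0,0,0,0,0,0]]]'

```text
time: 4.27
ee_pos: [0.5321, -0.3173, 0.2225]
eef_rot: [0.707, -0.023, 0.025, -0.706]
ft_force: [0.1, 0.7, -0.6]
width: 0.0115
```

Run:
```python
from h import *
s=readout.read_state(); print(s["width"],s["ft_force"],s["joint_positions"])
a=vision.camera("scene"); b=vision.camera("side")
print("ring",tri([ray(a,(447,405)),ray(b,(168,237))]))
x=np.array([-.198,-.980,0]); 
plan(np.array([.576,.1495,.215])+.05*x,-11.4,16)
```

```text
0.01150594710089147 [ 0.14398991  0.65383542 -0.59304916] [ 0.78467712  0.34753583 -0.41140783  1.4627682   0.14042749  1.35687945
  0.29721615]
ring [0.79608332 0.17787298 0.10355052]
[[0.0002,0.0002,0.0154,0,0.28,0],[0.0002,0.0002,0.0198,0,0.35,0],[0.0001,0.0003,0.0234,0,0.41,0],[-0.0001,0.0003,0.0265,0,0.48,0],[-0.0003,0.0003,0.0289,0,0.51,-0.01],[-0.0006,0.0003,0.0308,0,0.55,0],[-0.001,0.0004,0.032,0,0.57,0],[-0.0013,0.0004,0.0326,0,0.58,0],[-0.0016,0.0003,0.0326,0,0.58,0],[-0.002,0.0004,0.0319,0,0.57,-0.01],[-0.0021,0.0003,0.0308,0,0.55,0],[-0.0023,0.0004,0.0288,0,0.52,0],[-0.0024,0.0003,0.0264,0,0.47,0],[-0.0023,0.0002,0.0233,0,0.42,0],[-0.002,0.0003,0.0196,0,0.35,0],[-0.0017,0.0001,0.0154,0,0.27,0]]
max [2.40e-03 4.00e-04 3.26e-02 0.00e+00 5.80e-01 1.00e-02] from [ 0.5311 -0.317   0.2197]
```

arm_command --targets '[[[0,0,0.0154,0,0.28,0],[0,0,0.02,0,0.35,0],[0,0.001,0.0234,0,0.41,0],[0,0,0.0265,0,0.48,0],[0,0.001,0.029,0,0.51,0],[-0.001,0,0.031,0,0.55,0],[-0.001,0.001,0.032,0,0.57,0],[-0.001,0,0.0325,0,0.58,0],[-0.002,0.001,0.0325,0,0.58,0],[-0.002,0,0.032,0,0.57,0],[-0.002,0.001,0.031,0,0.55,0],[-0.0023,0,0.029,0,0.52,0]]]'

```text
time: 5.37
ee_pos: [0.558, 0.0183, 0.2137]
eef_rot: [0.705, -0.062, 0.06, -0.704]
ft_force: [0.9, -0.0, -1.1]
width: 0.0117
```

arm_command --targets '[[[-0.0024,0,0.0264,0,0.47,0],[-0.0023,0,0.0233,0,0.42,0],[-0.002,0,0.0196,0,0.35,0],[-0.0017,0,0.0154,0,0.27,0],[0,0,0,0,0,0],[0,0,0,0,0,0],[0,0,0,0,0,0]]]'

```text
time: 5.95
ee_pos: [0.5657, 0.1001, 0.2142]
eef_rot: [0.704, -0.071, 0.07, -0.703]
ft_force: [-0.1, 0.6, -1.6]
width: 0.0118
```

Run:
```python
from h import *
s=readout.read_state(); c=vision.camera("wrist"); cv2.imwrite("pics/w3.png",c["pixels"]); crop(c["pixels"],240,100,180,150,4,"pics/w3c.png")
print(s["time"],s["ee_pos"],s["width"],s["ft_force"]); M=Rot.from_quat(s["eef_rot"]).as_matrix(); print(np.round(M,3))
import pickle; pickle.dump((s,c),open("w3.pkl","wb"))
```

```text
5.95 [0.56570714 0.10010642 0.21416494] 0.011803508534837096 [-0.0776447   0.60440446 -1.57238136]
[[ 0.98  -0.001  0.198]
 [-0.198 -0.001  0.98 ]
 [-0.001 -1.    -0.001]]
```

View pics/w3.png

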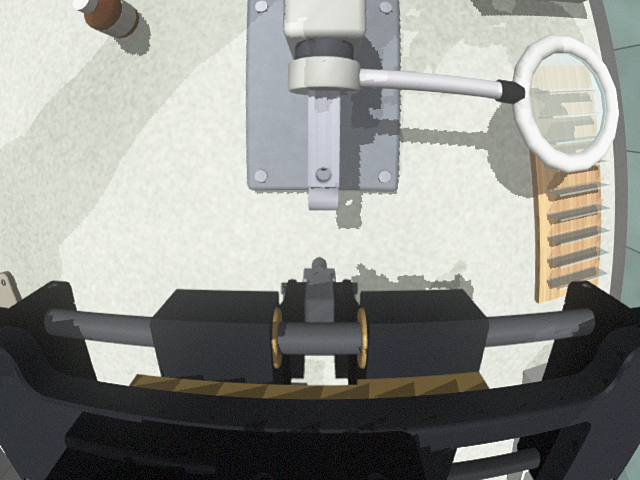

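Run:
```python
from h import *
a=cv2.imread("pics/w3.png")
crop(a,290,80,80,140,8,"pics/a.png"); b=cv2.imread("pics/a.png"); cv2.imwrite("pics/w3d.png",cv2.resize(b[320:],None,fx=1,fy=.7) if 0 else b[520:1120])
crop(a,270,250,100,60,8,"pics/w3e.png")
```

```text
(no output)
```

View pics/w3d.png

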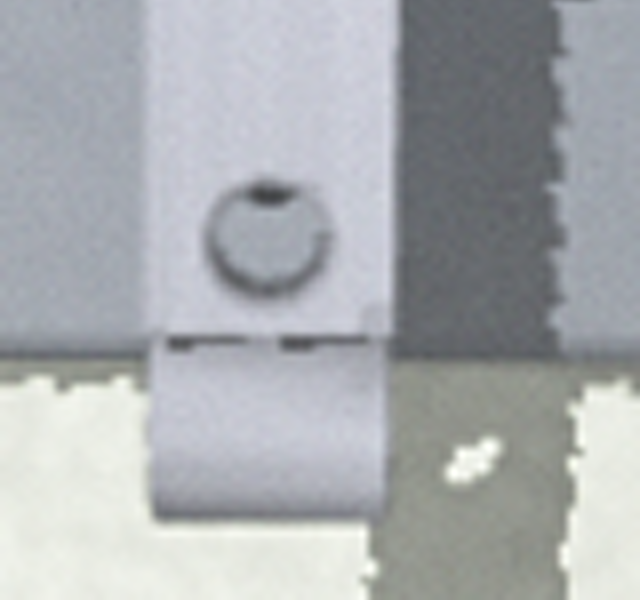

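View pics/w3e.png

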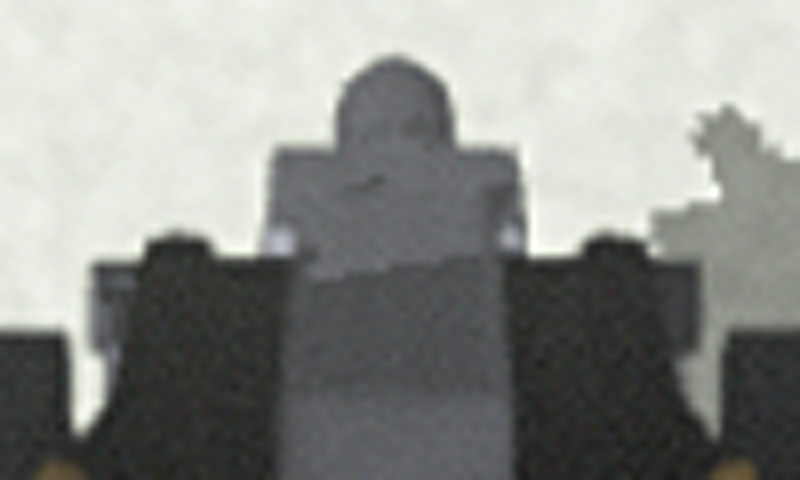

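Run:
```python
from h import *; import pickle
s,c=pickle.load(open("w3.pkl","rb"))
M=Rot.from_quat(s["eef_rot"]).as_matrix(); p=np.array(s["ee_pos"])
def hit(px,z): 
    X=atz(*wray(c,s,px),z); return X, M.T@(X-p)
P=lambda u,v:(290+u/8,145+v/8)
X,t=hit(P(270,240),.113); print("hole",X,t)
for q in [(147,100),(397,100),(150,335),(390,335)]: print(q,*hit(P(*q),.113))
print("bead end",hit(P(270,520),.105))
Q=lambda u,v:(270+u/8,250+v/8)
print("tip",hit(Q(395,57),p[2]-.049)[1],hit(Q(395,57),p[2]-.045)[1])
print("collar far edge",hit(Q(272,150),p[2]-.021)[1],hit(Q(520,150),p[2]-.021)[1])
# stand heading from hub/plates edges: plate left edge & right edge z=.018
im=c["pixels"]
for px in [(247,100),(247,180),(250,20),(399,180),(400,20)]: print(px,hit(px,.018)[0])
print(wproj(c,s,p+M@[0,.049,.0]),wproj(c,s,p+M@[0,.049,.0034]))
```

```text
hole [0.57866233 0.14615419 0.113     ] [0.00369287 0.10111275 0.04780328]
(147, 100) [0.57050007 0.16056305 0.113     ] [-0.00716423  0.10111366  0.06030772]
(397, 100) [0.59209899 0.1562455  0.113     ] [0.01486193 0.10108641 0.06035836]
(150, 335) [0.56649982 0.13990013 0.113     ] [-0.00698814  0.10113447  0.0392619 ]
(390, 335) [0.58749203 0.13569191 0.113     ] [0.01442166 0.10110799 0.0392994 ]
bead end (array([0.57345157, 0.11965342, 0.105     ]), array([0.00384985, 0.10913954, 0.02080349]))
tip [0.00063557 0.04899531 0.00397385] [0.00063751 0.04499396 0.00531138]
collar far edge [-0.007441    0.02100236  0.00686519] [0.00887477 0.02098219 0.00688234]
(247, 100) [0.52025111 0.22382832 0.018     ]
(247, 180) [0.50321674 0.14719833 0.018     ]
(250, 20) [0.53869546 0.30361141 0.018     ]
(399, 180) [0.64931651 0.11789431 0.018     ]
(400, 20) [0.68131189 0.27565247 0.018     ]
[318.31893494 263.3658254 ] [318.31616416 258.02800247]
```

arm_command --targets '[[[0.001,0,0.006,0,0,0],[0.001,0,0.009,0,0,0],[0.001,0,0.01,0,0,0],[0,0,0.009,0,0,0],[0,0,0.008,0,0,0],[0,0.006,0.0051,0,0,0],[0,0.01,0,0,0,0],[0,0.012,0,0,0,0],[0,0.01,0,0,0,0],[0,0.006,0,0,0,0],[0,0,0,0,0,0],[0,0,0,0,0,0]]]'

```text
time: 7.0
ee_pos: [0.5781, 0.1463, 0.1706]
eef_rot: [0.704, -0.071, 0.07, -0.703]
ft_force: [-1.0, -0.7, -1.1]
width: 0.0118
```

Run:
```python
from h import *
s=readout.read_state(); c=vision.camera("wrist"); crop(c["pixels"],240,190,160,120,5,"pics/w4.png")
a=vision.camera("side"); crop(a["pixels"],190,200,120,100,6,"pics/d4.png")
a=vision.camera("scene"); crop(a["pixels"],370,220,130,100,6,"pics/s4.png")
print(s["time"],s["ee_pos"],s["width"],s["ft_force"]); M=Rot.from_quat(s["eef_rot"]).as_matrix(); print(np.round(M,3))
```

```text
7.0 [0.57810422 0.14630882 0.17060902] 0.011841367656139494 [-1.01607927 -0.65401631 -1.13923075]
[[ 0.98  -0.001  0.198]
 [-0.198 -0.     0.98 ]
 [-0.001 -1.    -0.   ]]
```

View pics/w4.png

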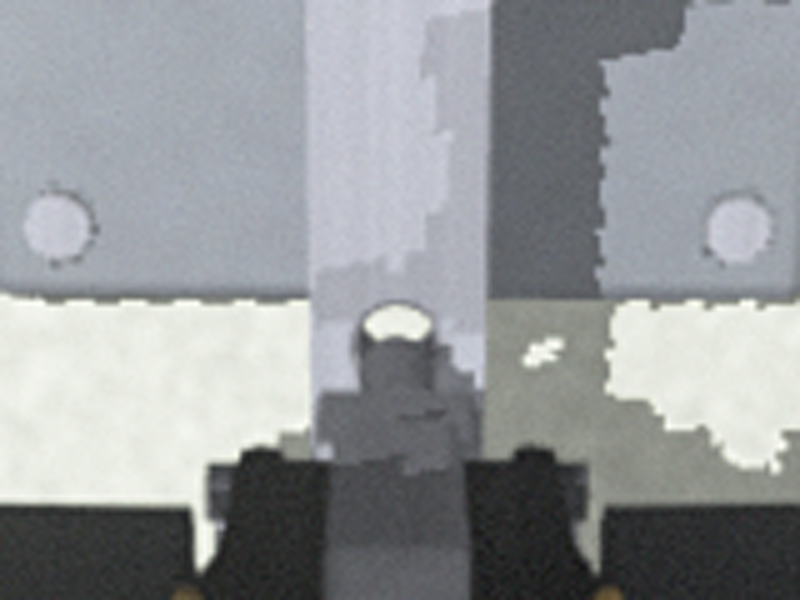

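View pics/d4.png

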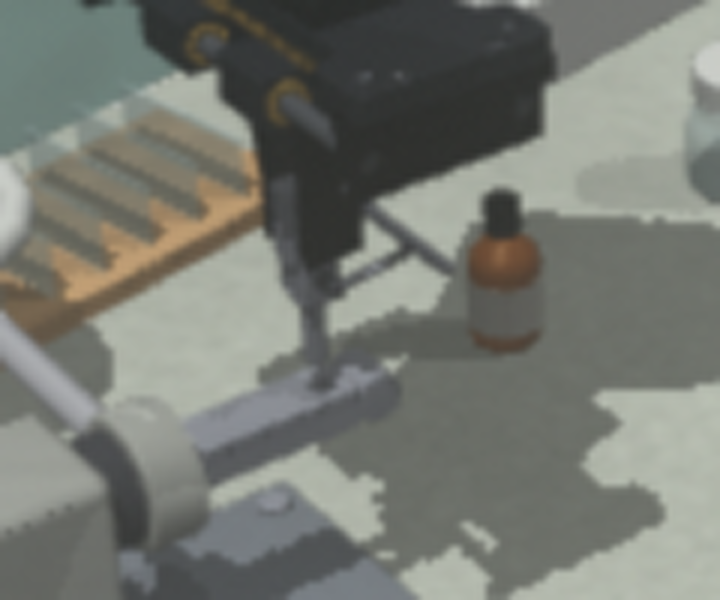

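View pics/s4.png

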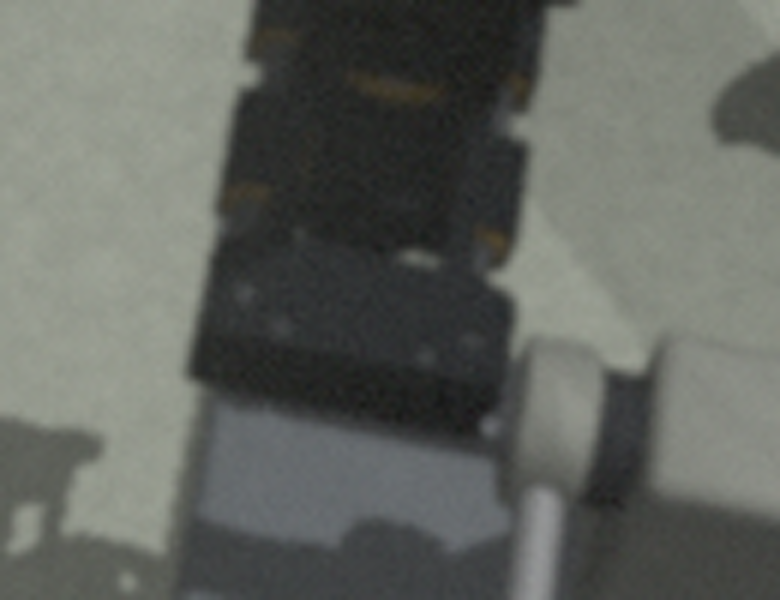

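Run:
```python
from h import *
s=readout.read_state(); c=vision.camera("wrist")
M=Rot.from_quat(s["eef_rot"]).as_matrix(); p=np.array(s["ee_pos"])
def hit(px,z): 
    X=atz(*wray(c,s,px),z); return M.T@(X-p)
Q=lambda u,v:(240+u/5,190+v/5)
print(p,"hole far",hit(Q(397,301),.113),"tip far",hit(Q(397,338),p[2]-.049),hit(Q(397,338),p[2]-.045))
print("shaft edges",hit(Q(310,280),.113),hit(Q(489,280),.113))
```

```text
[0.57859017 0.14679847 0.17167075] hole far [0.00064492 0.05867325 0.00529402] tip far [0.00065089 0.04900194 0.00367142] [0.00065254 0.0450024  0.00501402]
shaft edges [-0.01018059  0.05866337  0.00802541] [0.01209188 0.05868564 0.0080308 ]
```

arm_command --targets '[[[0,0.0015,0,0,0,0],[0,0.0015,0,0,0,0],[0,0.0015,0,0,0,0],[0,0.0015,0,0,0,0],[0,0.0015,0,0,0,0],[0,0.0015,0,0,0,0],[0,0.0015,0,0,0,0],[0,0,0,0,0,0]]]'

```text
time: 7.87
ee_pos: [0.5782, 0.1463, 0.1601]
eef_rot: [0.704, -0.07, 0.07, -0.703]
ft_force: [-0.1, -0.4, -1.6]
width: 0.0118
```

arm_command --targets '[[[0,0.001,0,0,0,0],[0,0.001,0,0,0,0],[0,0,0,0,0,0]]]'

```text
time: 8.12
ee_pos: [0.5782, 0.1465, 0.1583]
eef_rot: [0.704, -0.07, 0.07, -0.703]
ft_force: [0.3, -0.5, -0.8]
width: 0.012
```

arm_command --targets '[[[0,0.001,0,0,0,0],[0,0.001,0,0,0,0],[0,0.001,0,0,0,0],[0,0.001,0,0,0,0],[0,0.001,0,0,0,0],[0,0,0,0,0,0]]]'

```text
time: 8.62
ee_pos: [0.5785, 0.1464, 0.1541]
eef_rot: [0.704, -0.07, 0.071, -0.703]
ft_force: [-2.4, -3.5, 5.4]
width: 0.0117
```

arm_command --targets '[[[0,0.001,0,0,0,0],[0,0.001,0,0,0,0],[0,0.001,0,0,0,0],[0,0,0,0,0,0]]]'

```text
time: 8.95
ee_pos: [0.5785, 0.1456, 0.1503]
eef_rot: [0.704, -0.07, 0.071, -0.703]
ft_force: [1.1, -5.7, -3.0]
width: 0.0117
```

arm_command --targets '[[[0,0.001,0,0,0,0],[0,0.001,0,0,0,0],[0,0.001,0,0,0,0],[0,0,0,0,0,0]]]'

```text
time: 9.28
ee_pos: [0.5784, 0.1456, 0.1471]
eef_rot: [0.704, -0.071, 0.071, -0.703]
ft_force: [0.3, -5.3, -2.1]
width: 0.0113
```

arm_command --targets '[[[0,0.0015,0,0,0,0],[0,0.0015,0,0,0,0],[0,0.0015,0,0,0,0],[0,0.0015,0,0,0,0],[0,0.0015,0,0,0,0],[0,0,0,0,0,0]]]'

```text
time: 9.78
ee_pos: [0.5783, 0.1455, 0.1394]
eef_rot: [0.704, -0.071, 0.07, -0.703]
ft_force: [1.1, -4.9, -3.2]
width: 0.012
```

arm_command --targets '[[[0,0.001,0,0,0,0],[0,0.001,0,0,0,0],[0,0.001,0,0,0,0],[0,0,0,0,0,0]]]'

```text
time: 10.12
ee_pos: [0.5783, 0.1456, 0.1366]
eef_rot: [0.704, -0.071, 0.07, -0.703]
ft_force: [0.1, -5.4, -1.2]
width: 0.0118
```

arm_command --targets '[[[0,0.001,0,0,0,0],[0,0.001,0,0,0,0],[0,0,0,0,0,0]]]'

```text
time: 10.37
ee_pos: [0.5784, 0.1455, 0.1345]
eef_rot: [0.704, -0.071, 0.071, -0.703]
ft_force: [1.2, -5.7, -2.8]
width: 0.0117
```

arm_command --targets '[[[0,0.001,0,0,0,0],[0,0,0,0,0,0]]]'

```text
time: 10.53
ee_pos: [0.5784, 0.1456, 0.1341]
eef_rot: [0.704, -0.07, 0.071, -0.703]
ft_force: [-0.7, -5.5, 2.6]
width: 0.012
```

arm_command --targets '[[[0,0.0007,0,0,0,0],[0,0,0,0,0,0]]]'

```text
time: 10.7
ee_pos: [0.5785, 0.1456, 0.134]
eef_rot: [0.704, -0.07, 0.071, -0.703]
ft_force: [-3.3, -7.4, 8.5]
width: 0.0116
```

arm_command --targets '[[[0,0,0,0,0,0],[0,0,0,0,0,0],[0,0,0,0,0,0]]]'

```text
time: 10.95
ee_pos: [0.5785, 0.1456, 0.134]
eef_rot: [0.704, -0.07, 0.071, -0.703]
ft_force: [-2.9, -6.9, 8.1]
width: 0.0119
```

Run:
```python
from h import *
s=readout.read_state(); c=vision.camera("wrist"); crop(c["pixels"],240,190,160,120,5,"pics/w5.png")
a=vision.camera("side"); crop(a["pixels"],190,200,120,100,6,"pics/d5.png")
print(s["time"],s["ee_pos"],s["width"],s["ft_force"],s["joint_positions"])
```

```text
10.95 [0.57849218 0.14561765 0.13401883] 0.011887664912682342 [-2.86804937 -6.89164128  8.11958285] [ 0.18263204  0.40546328 -0.63387999  1.62304614  0.25550332  1.19722479
 -0.70647414]
```

View pics/w5.png

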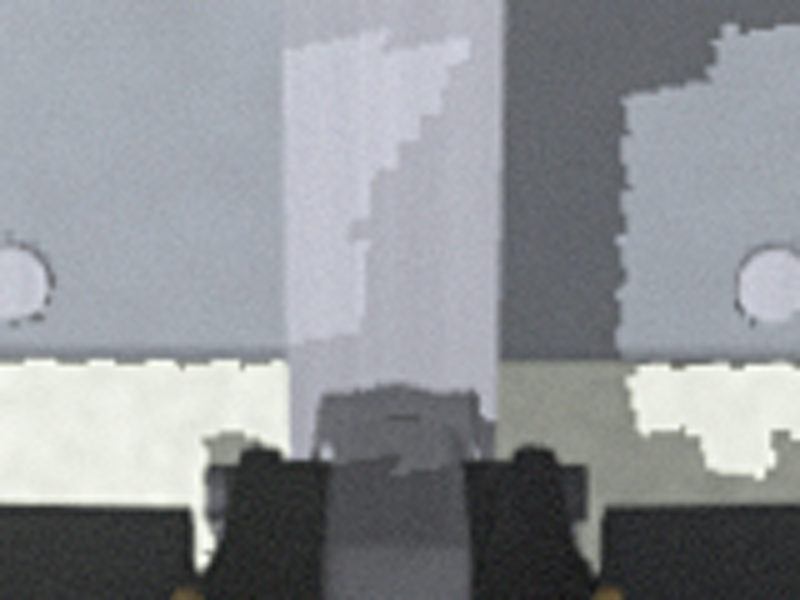

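View pics/d5.png

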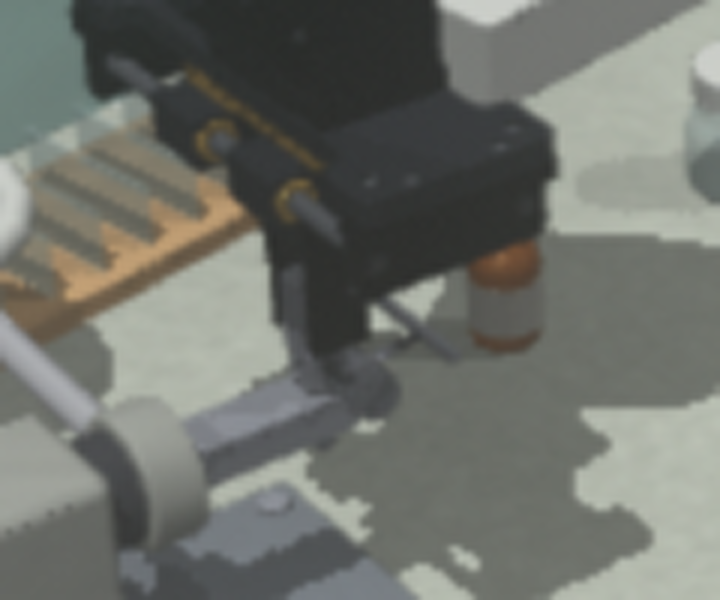

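arm_command --targets '[[[0,0,0,0,0,0],[0,0,0,0,0,0],[0,0,0,0,0,0],[0,0,0,0,0,0],[0,0,0,0,0,0]]]' --hand 0.53

```text
time: 11.47
ee_pos: [0.5782, 0.1472, 0.1332]
eef_rot: [-0.704, 0.07, -0.07, 0.704]
ft_force: [-0.4, -0.4, 0.1]
width: 0.0373
```

arm_command --targets '[[[0,-0.005,0,0,0,0],[0,-0.012,0,0,0,0],[0,-0.018,0,0,0,0],[0,-0.022,0,0,0,0],[0,-0.02,0,0,0,0],[0,-0.01,-0.006,0,0,0],[0,-0.005,-0.015,0,0,0],[0,0,-0.02,0,0,0],[0,0,-0.02,0,0,0],[0,0,-0.012,0,0,0],[0,0,0,0,0,0],[0,0,0,0,0,0]]]'

```text
time: 12.47
ee_pos: [0.5638, 0.0749, 0.2256]
eef_rot: [0.704, -0.071, 0.071, -0.704]
ft_force: [-0.7, 0.7, -0.2]
width: 0.0461
```

Run:
```python
from h import *
s=readout.read_state(); c=vision.camera("wrist"); crop(c["pixels"],240,150,160,120,5,"pics/w6.png")
import pickle; pickle.dump((s,c),open("w6.pkl","wb"))
a=vision.camera("side"); crop(a["pixels"],190,220,120,80,6,"pics/d6.png")
print(s["time"],s["ee_pos"],s["width"],s["ft_force"],s["joint_positions"])
```

```text
12.4667 [0.56382959 0.07489803 0.22556812] 0.0460842617808384 [-0.74269804  0.69355106 -0.22358896] [ 0.31763349  0.26596558 -0.62910632  1.58309125  0.15955892  1.34422542
 -0.53078737]
```

View pics/w6.png

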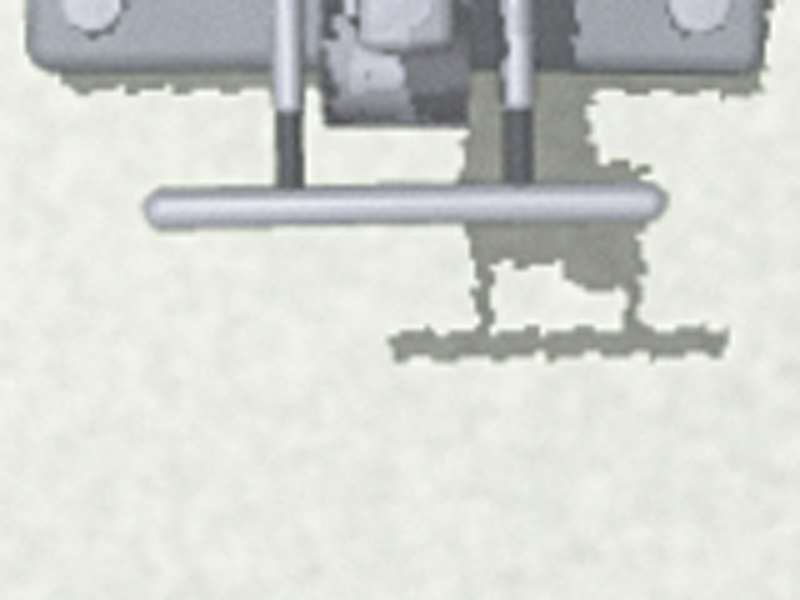

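View pics/d6.png

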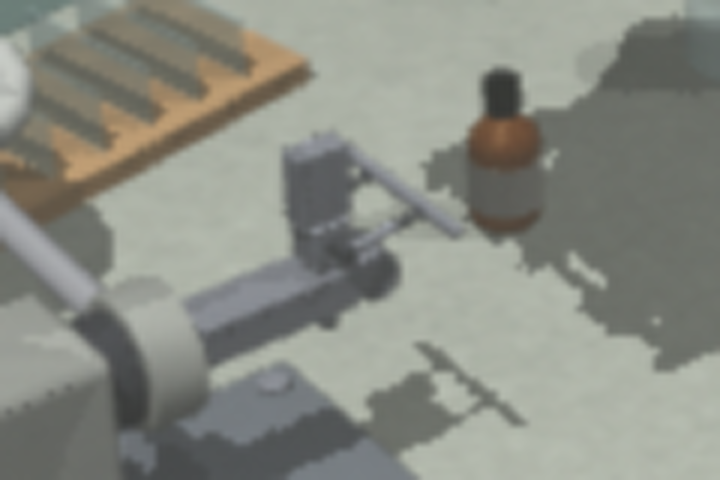

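Run:
```python
from h import *; import pickle
s,c=pickle.load(open("w6.pkl","rb"))
Q=lambda u,v:(240+u/5,150+v/5)
L=atz(*wray(c,s,Q(147,208)),.126); R=atz(*wray(c,s,Q(665,201)),.126)
print(L,R,np.linalg.norm(R-L),np.degrees(np.arctan2(*(R-L)[[1,0]])))
m=(L+R)/2; h=np.radians(-101.6); x=np.array([np.cos(h),np.sin(h),0]); print("mid",m,"pin",m-.0345*x)
a=vision.camera("scene"); print("oil",atz(*ray(a,(317,352)),0),"dish/jar",atz(*ray(a,(226,352)),0))
g=atz(*wray(c,s,Q(405,20)),.162);print("grip top px",g)
```

```text
[0.53664197 0.11742431 0.126     ] [0.60944599 0.10375237 0.126     ] 0.07407663469306665 -10.635761628023703
mid [0.57304398 0.11058834 0.126     ] pin [0.57998117 0.14438369 0.126     ]
oil [ 0.67459719 -0.03427427  0.        ] dish/jar [ 0.68075567 -0.20461646  0.        ]
grip top px [0.57822728 0.13776853 0.162     ]
```

```bash
cat >> h.py <<'E'
P=np.array([.5793,.1452,.125]); HD=-11.0
xh=np.array([np.cos(np.radians(HD-90)),np.sin(np.radians(HD-90)),0])
def tgt(th,phi,back,r=.0345):
    phi=np.radians(phi); ty=-np.cos(phi)*np.array([0,0,1.])-np.sin(phi)*xh
    return P+r*np.cos(th)*xh-r*np.sin(th)*np.array([0,0,1.])-back*ty
E
python3 - <<'E'
from h import *
t=tgt(0,45,.05); print(t); plan(t,HD,10,45)
E
```

```text
[0.56597097 0.0766281  0.16035534]
[[0.0001,0.0042,0,2.88,-0.02,0.01],[0.0002,0.0057,-0.0002,3.95,-0.02,0.01],[0.0003,0.0068,-0.0008,4.77,-0.03,0.01],[0.0002,0.0076,-0.0015,5.31,-0.04,0.01],[0.0003,0.0077,-0.0023,5.57,-0.03,0.02],[0.0003,0.0074,-0.0031,5.58,-0.04,0.01],[0.0002,0.0068,-0.0035,5.3,-0.03,0.02],[0.0002,0.0058,-0.0038,4.77,-0.03,0.01],[0.0002,0.0045,-0.0035,3.96,-0.02,0.01],[0.0002,0.0031,-0.0028,2.87,-0.02,0.01]]
max [3.00e-04 7.70e-03 3.80e-03 5.58e+00 4.00e-02 2.00e-02] from [0.5638 0.0767 0.2254]
```

arm_command --targets '[[[0,0.004,0,2.9,0,0],[0,0.006,0,4,0,0],[0,0.007,-0.001,4.8,0,0],[0.001,0.0075,-0.0015,5.3,-0.1,0],[0,0.0075,-0.0023,5.6,0,0.1],[0,0.0075,-0.003,5.6,-0.1,0],[0.001,0.007,-0.0035,5.3,0,0],[0,0.006,-0.004,4.8,-0.1,0],[0,0.0045,-0.0035,4,0,0],[0,0.003,-0.003,2.9,0,0],[0,0,0,0,0,0]]]'

```text
time: 13.53
ee_pos: [0.5649, 0.0739, 0.1573]
eef_rot: [-0.378, 0.039, -0.09, 0.921]
ft_force: [-0.8, -1.2, -0.7]
width: 0.0461
```

Run:
```python
from h import *
s=readout.read_state(); c=vision.camera("wrist"); cv2.imwrite("pics/w7.png",c["pixels"])
import pickle; pickle.dump((s,c),open("w7.pkl","wb"))
a=vision.camera("side"); crop(a["pixels"],190,180,130,110,6,"pics/d7.png")
print(s["time"],s["ee_pos"],s["width"],s["ft_force"],s["joint_positions"]);M=Rot.from_quat(s["eef_rot"]).as_matrix(); print(np.round(M,3))
```

```text
13.5333 [0.56494796 0.07391709 0.1573034 ] 0.04614770892897515 [-0.82824764 -1.22214487 -0.74405859] [ 0.82246812  0.40870295 -0.69115712  1.8272027  -0.62170743  1.06846211
  0.30512663]
[[ 0.981  0.136  0.14 ]
 [-0.195  0.699  0.688]
 [-0.004 -0.702  0.712]]
```

View pics/w7.png

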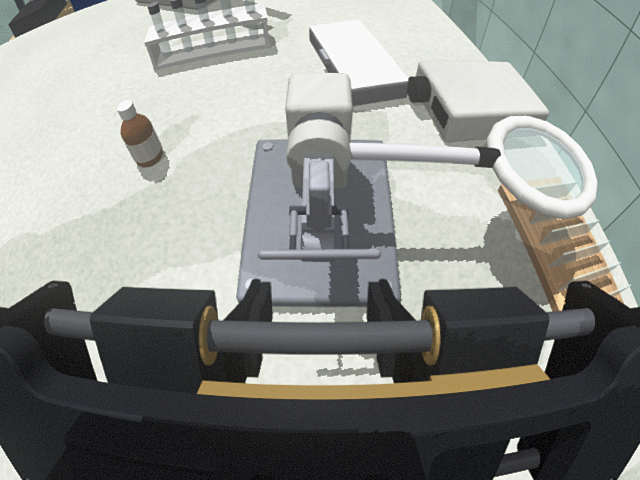

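View pics/d7.png

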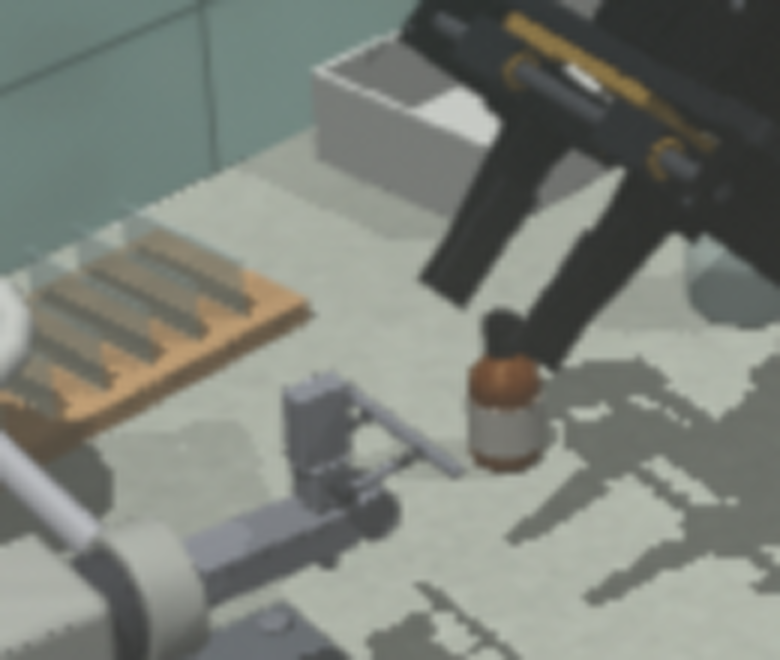

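Run:
```python
from h import *; import pickle
s,c=pickle.load(open("w6.pkl","rb")); s2,c2=pickle.load(open("w7.pkl","rb"))
crop(c2["pixels"],240,190,160,90,5,"pics/w7c.png")
Q=lambda u,v:(240+u/5,150+v/5)
m1=wray(c,s,Q(406,204.5))
for px in [(319.5,254)]:
    X=tri([m1,wray(c2,s2,px)]); print(X, "model",tgt(0,0,0), wproj(c2,s2,tgt(0,0,0)),wproj(c,s,tgt(0,0,0)),Q(406,204.5))
```

```text
[0.57299932 0.11096573 0.13013434] model [0.57271709 0.11133386 0.125     ] [319.10831791 257.45172633] [320.55144294 189.44649446] (321.2, 190.9)
```

View pics/w7c.png

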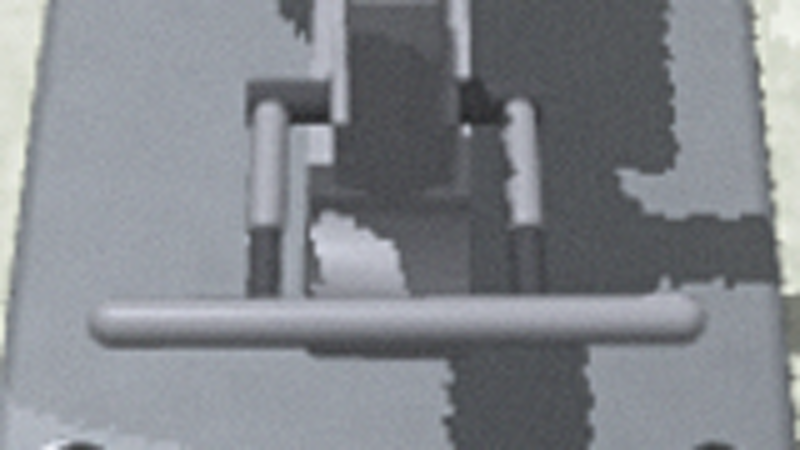

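```bash
cat >> h.py <<'E'
def arc(pts, start=None):
    """pts: list of (th,phi,back); rows from current measured pose"""
    s=readout.read_state(); p=np.array(s["ee_pos"]); R=Rot.from_quat(s["eef_rot"]); rows=[]
    h=np.radians(HD); x=np.array([np.cos(h),np.sin(h),0]); y=np.array([0,0,-1.]); z=np.cross(x,y); B=Rot.from_matrix(np.c_[x,y,z])
    if start: p=tgt(*start); R=B*Rot.from_rotvec([np.radians(start[1]),0,0])
    for th,phi,back in pts:
        Rt=B*Rot.from_rotvec([np.radians(phi),0,0]); pt=tgt(th,phi,back)
        d=np.round(R.inv().apply(pt-p),4); w=np.round(np.degrees((R.inv()*Rt).as_rotvec()),2)
        rows.append([*d,*w]); p=p+R.apply(d); R=R*Rot.from_rotvec(np.radians(w))
    print("["+",".join("["+",".join(f"{v+0:g}" for v in q)+"]" for q in rows)+"]"); print("end",p)
E
python3 - <<'E'
from h import *
s=readout.read_state(); print(s["ee_pos"])
arc([(-.1,45,.04),(-.1,45,.03),(-.1,45,.02),(-.1,45,.013)])
arc([(-.1,45,.01),(-.1,45,.006),(-.05,45,.004),(0.05,45,.003),(.15,45,.003),(.25,45,.003),(.35,45,.003)],(-.1,45,.013))
E
```

```text
[0.56587611 0.07578472 0.15973613]
[[-0.0001,0.0079,0.0036,-0.17,-0.06,0.03],[0,0.01,0,0,0,0],[0,0.01,0,0,0,0],[0,0.007,0,0,0,0]]
end [0.5709809  0.10253603 0.13762929]
[[0,0.003,0,0,0,0],[0,0.004,0,0,0,0],[0,0.0031,-0.0013,0,0,0],[0,0.0035,-0.0024,0,0,0],[0,0.0026,-0.0022,0,0,0],[0,0.0029,-0.0019,0,0,0],[0,0.0031,-0.0016,0,0,0]]
end [0.57272299 0.11136423 0.11529207]
```

arm_command --targets '[[[0,0.008,0.0036,-0.2,0,0],[0,0.01,0,0,0,0],[0,0.01,0,0,0,0],[0,0.007,0,0,0,0],[0,0,0,0,0,0],[0,0,0,0,0,0]]]'

```text
time: 14.13
ee_pos: [0.5708, 0.1028, 0.1373]
eef_rot: [-0.381, 0.037, -0.089, 0.92]
ft_force: [0.0, -0.3, -0.0]
width: 0.0458
```

Run:
```python
from h import *
s=readout.read_state(); print(s["ee_pos"],s["ft_force"]); c=vision.camera("wrist"); crop(c["pixels"],240,190,160,110,5,"pics/w8.png")
a=vision.camera("side"); crop(a["pixels"],190,220,130,90,6,"pics/d8.png")
```

```text
[0.57078299 0.10280071 0.1373196 ] [ 0.03963623 -0.31010454 -0.03844053]
```

View pics/w8.png

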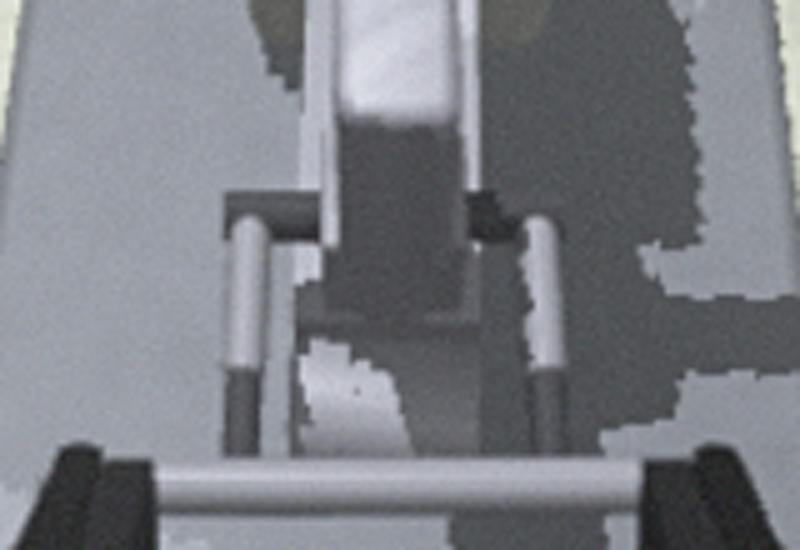

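View pics/d8.png

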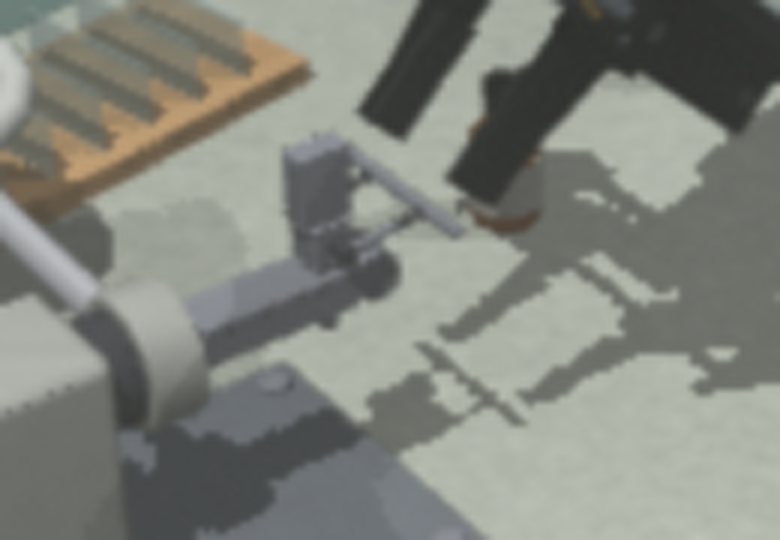

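arm_command --targets '[[[0,0.003,0,0,0,0],[0,0.004,0,0,0,0],[0,0.003,-0.0013,0,0,0],[0,0.0035,-0.0024,0,0,0],[0,0.0026,-0.0022,0,0,0],[0,0,0,0,0,0]]]'

```text
time: 14.73
ee_pos: [0.5721, 0.109, 0.1211]
eef_rot: [-0.381, 0.037, -0.089, 0.92]
ft_force: [0.4, -0.1, -0.4]
width: 0.0465
```

arm_command --targets '[[[0,0.003,-0.002,0,0,0],[0,0.003,-0.0016,0,0,0],[0,0,0,0,0,0]]]'

```text
time: 14.98
ee_pos: [0.5726, 0.1109, 0.1146]
eef_rot: [-0.381, 0.037, -0.089, 0.92]
ft_force: [-0.3, 0.5, -0.0]
width: 0.0459
```

Run:
```python
from h import *
s=readout.read_state(); print(s["ee_pos"],s["ft_force"]); c=vision.camera("wrist"); crop(c["pixels"],240,190,160,110,5,"pics/w9.png")
a=vision.camera("side"); crop(a["pixels"],190,220,130,90,6,"pics/d9.png")
arc([(th,45,.003) for th in (.425,.5,.575,.65,.725,.8,.87)],(.35,45,.003))
```

```text
[0.57262485 0.11085388 0.11457925] [-0.30495244  0.48774681 -0.01646515]
[[0,0.0024,-0.001,0,0,0],[0,0.0024,-0.0008,0,0,0],[0,0.0025,-0.0007,0,0,0],[0,0.0026,-0.0004,0,0,0],[0,0.0026,-0.0003,0,0,0],[0,0.0026,0,0,0,0],[0,0.0024,0.0001,0,0,0]]
end [0.57465431 0.12129999 0.10072495]
```

View pics/w9.png

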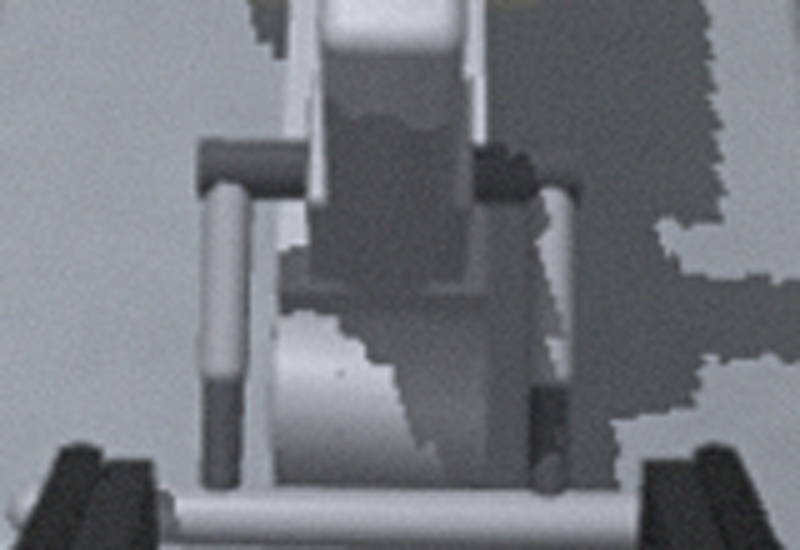

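View pics/d9.png

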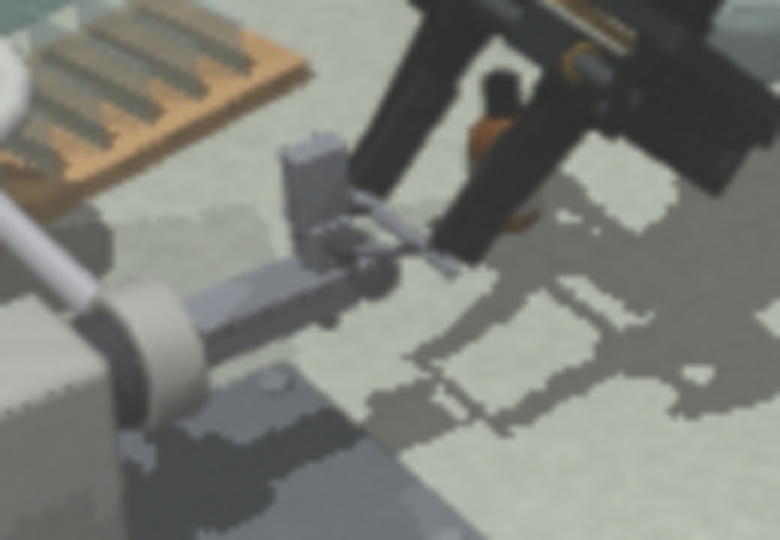

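Run:
```python
from h import *
s=readout.read_state(); c=vision.camera("wrist"); M=Rot.from_quat(s["eef_rot"]).as_matrix(); p=np.array(s["ee_pos"])
for d in [(0,.003,0),(0,.003,.005),(0,.003,-.005),(0,.003,.0095),(-.024,0,.0095),(-.024,0,-.0095)]:
    q=wproj(c,s,p+M@d); print(d,(q-[240,190])*5)
```

```text
(0, 0.003, 0) [390.45406417 526.34089855]
(0, 0.003, 0.005) [390.36142425 479.46769236]
(0, 0.003, -0.005) [390.54693093 572.16739992]
(0, 0.003, 0.0095) [390.27840802 436.40772698]
(-0.024, 0, 0.0095) [138.16803387 446.94429001]
(-0.024, 0, -0.0095) [148.12634341 624.16748489]
```

```bash
cat >> h.py <<'E'
_t0=tgt
def tgt(th,phi,back,r=None):
    r=.0345+.005*max(0,1-abs(th-.87)/.38) if r is None else r
    return _t0(th,phi,back,r)
E
python3 - <<'E'
from h import *
arc([(th,45,.003) for th in (.4,.45,.5,.55,.6,.65,.7,.75,.8,.85,.9)],(.35,45,.003))
arc([(th,45+(th-.9)*30,.003) for th in (.95,1,1.05,1.1,1.15,1.2,1.25,1.3)],(.9,45,.003))
E
```

```text
[[0,0.0016,-0.0007,0,0,0],[0,0.0016,-0.0006,0,0,0],[0,0.0016,-0.0006,0,0,0],[0,0.0015,-0.0011,0,0,0],[0,0.0016,-0.0011,0,0,0],[0,0.0017,-0.0009,0,0,0],[0,0.0018,-0.0008,0,0,0],[0,0.0018,-0.0008,0,0,0],[0,0.0019,-0.0007,0,0,0],[0,0.002,-0.0006,0,0,0],[0,0.0019,0.0003,0,0,0]]
end [0.57424954 0.11921764 0.09648231]
[[0,0.0018,0.0008,1.5,0,0],[0,0.0018,0.0009,1.5,0,0],[0,0.0017,0.0009,1.5,0,0],[0,0.0017,0.001,1.5,0,0],[0,0.0016,0.001,1.5,0,0],[0,0.0015,0.001,1.5,0,0],[0,0.0015,0.001,1.5,0,0],[0,0.0017,0.0005,1.5,0,0]]
end [0.57706733 0.13371389 0.09341042]
```

arm_command --targets '[[[0,0.0016,-0.0007,0,0,0],[0,0.0016,-0.0006,0,0,0],[0,0.0016,-0.0006,0,0,0],[0,0,0,0,0,0]]]'

```text
time: 15.47
ee_pos: [0.5732, 0.1128, 0.1102]
eef_rot: [-0.381, 0.037, -0.089, 0.92]
ft_force: [0.0, 0.1, 0.0]
width: 0.0463
```

arm_command --targets '[[[0,0.0015,-0.001,0,0,0],[0,0.0016,-0.001,0,0,0],[0,0,0,0,0,0]]]'

```text
time: 15.72
ee_pos: [0.5732, 0.1136, 0.1065]
eef_rot: [-0.381, 0.037, -0.089, 0.92]
ft_force: [0.3, -0.7, -0.2]
width: 0.0461
```

arm_command --targets '[[[0,0.0017,-0.0009,0,0,0],[0,0.0018,-0.0008,0,0,0],[0,0,0,0,0,0]]]'

```text
time: 15.97
ee_pos: [0.5736, 0.1139, 0.1028]
eef_rot: [-0.381, 0.037, -0.09, 0.919]
ft_force: [-2.5, -5.3, 2.1]
width: 0.0462
```

arm_command --targets '[[[0,0.0018,-0.0008,0,0,0],[0,0,0,0,0,0]]]'

```text
time: 16.13
ee_pos: [0.5738, 0.1144, 0.1009]
eef_rot: [-0.381, 0.037, -0.09, 0.919]
ft_force: [-2.4, -5.5, 3.0]
width: 0.0461
```

arm_command --targets '[[[0,0.0018,-0.0006,0,0,0],[0,0,0,0,0,0]]]'

```text
time: 16.3
ee_pos: [0.5739, 0.115, 0.0991]
eef_rot: [-0.381, 0.037, -0.09, 0.919]
ft_force: [-2.9, -5.5, 1.8]
width: 0.0462
```

Run:
```python
from h import *
s=readout.read_state(); print(s["ee_pos"],s["ft_force"],s["torque"]); c=vision.camera("wrist"); crop(c["pixels"],240,190,160,110,5,"pics/w10.png")
a=vision.camera("side"); crop(a["pixels"],190,220,130,90,6,"pics/d10.png")
```

```text
[0.57389273 0.11501489 0.0991186 ] [-2.9087254  -5.49103488  1.82711643] [-1.39353267  0.40724753  0.37779712]
```

View pics/w10.png

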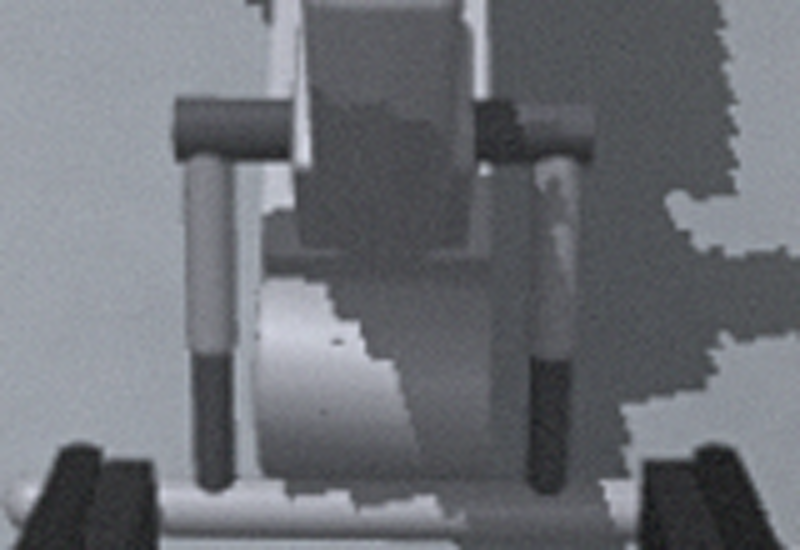

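View pics/d10.png

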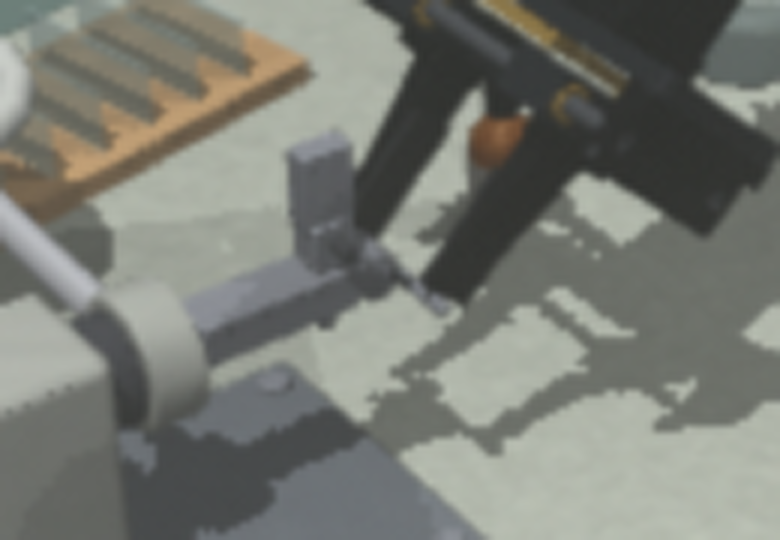

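arm_command --targets '[[[0,0.002,0,0,0,0],[0,0,0,0,0,0]]]'

```text
time: 16.57
ee_pos: [0.5742, 0.1161, 0.0975]
eef_rot: [-0.382, 0.037, -0.09, 0.919]
ft_force: [-1.9, -6.1, 1.7]
width: 0.0463
```

arm_command --targets '[[[0,0.002,0,0,0,0],[0,0,0,0,0,0]]]'

```text
time: 16.73
ee_pos: [0.5745, 0.1175, 0.0961]
eef_rot: [-0.382, 0.037, -0.09, 0.919]
ft_force: [-2.2, -4.8, 1.5]
width: 0.0464
```

arm_command --targets '[[[0,0.002,0,0,0,0],[0,0,0,0,0,0]]]'

```text
time: 16.9
ee_pos: [0.5749, 0.1192, 0.0947]
eef_rot: [-0.382, 0.037, -0.09, 0.919]
ft_force: [-1.1, -3.6, 0.3]
width: 0.0458
```

Run:
```python
from h import *
s=readout.read_state(); print(s["ee_pos"],s["ft_force"],s["torque"]); c=vision.camera("wrist"); crop(c["pixels"],240,190,160,110,5,"pics/w11.png")
a=vision.camera("side"); crop(a["pixels"],190,220,130,90,6,"pics/d11.png")
```

```text
[0.57486797 0.11916751 0.09472799] [-1.06244201 -3.62809802  0.29473922] [-1.33577186  0.2329493   0.04953479]
```

View pics/w11.png

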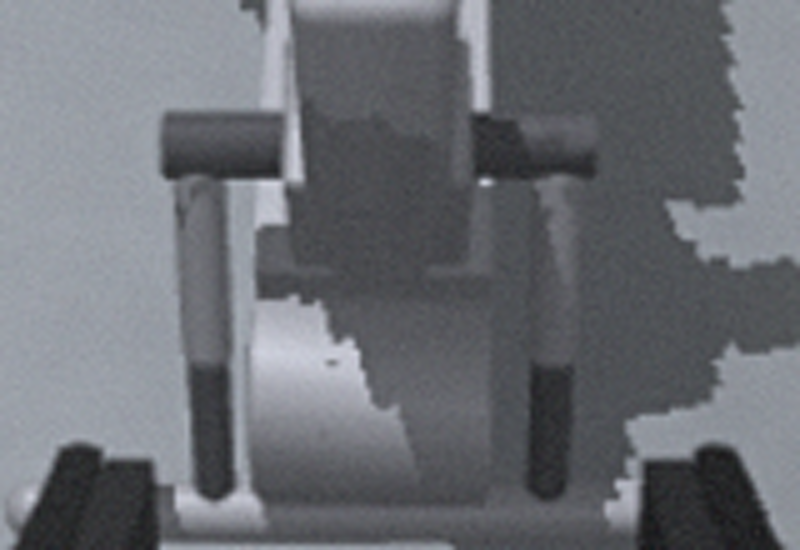

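View pics/d11.png

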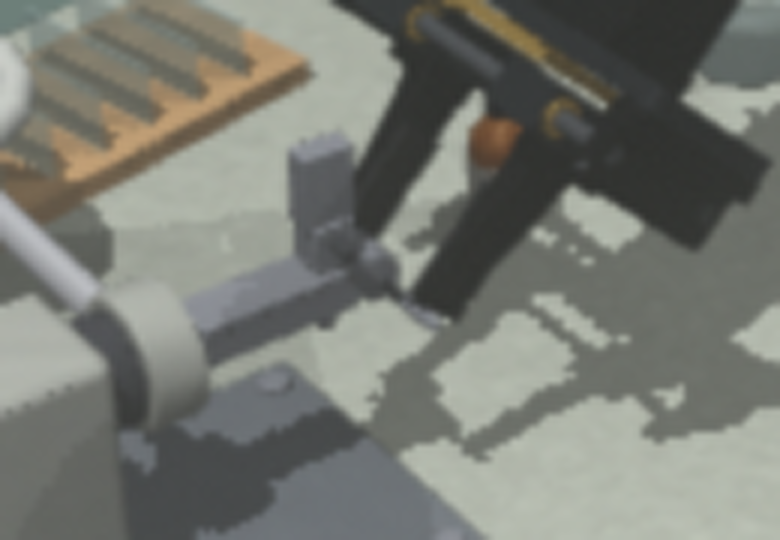

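arm_command --targets '[[[0,0.0018,0.0006,1.5,0,0],[0,0.0018,0.0008,1.5,0,0],[0,0,0,0,0,0]]]'

```text
time: 17.25
ee_pos: [0.5753, 0.1234, 0.0932]
eef_rot: [-0.356, 0.035, -0.091, 0.929]
ft_force: [-0.6, -1.3, -0.1]
width: 0.0459
```

arm_command --targets '[[[0,0.0018,0.0008,1.5,0,0],[0,0.0018,0.0008,1.5,0,0],[0,0,0,0,0,0]]]'

```text
time: 17.5
ee_pos: [0.5758, 0.1276, 0.0922]
eef_rot: [-0.331, 0.033, -0.091, 0.939]
ft_force: [-0.6, -0.2, -0.3]
width: 0.0458
```

arm_command --targets '[[[0,0.0018,0.0006,1.5,0,0],[0,0.0018,0.0006,1.5,0,0],[0,0,0,0,0,0]]]'

```text
time: 17.75
ee_pos: [0.5764, 0.1309, 0.0906]
eef_rot: [-0.306, 0.03, -0.092, 0.947]
ft_force: [-0.3, -0.3, 0.1]
width: 0.0462
```

Run:
```python
from h import *
s=readout.read_state(); print(s["ee_pos"],s["ft_force"],s["torque"]); c=vision.camera("wrist"); crop(c["pixels"],240,190,160,110,5,"pics/w12.png")
a=vision.camera("side"); crop(a["pixels"],190,220,130,90,6,"pics/d12.png")
M=Rot.from_quat(s["eef_rot"]).as_matrix(); b=np.array(s["ee_pos"])+M@[0,.003,0]-P; print("bar x,z",b@xh,b[2],np.arctan2(-b[2],b@xh))
```

```text
[0.57644486 0.13093488 0.09060798] [-0.32243963 -0.27313878  0.08995572] [-0.88847995  0.07881622 -0.02693551]
bar x,z 0.012116790321990539 -0.03614989212232571 1.2473829662766032
```

View pics/w12.png

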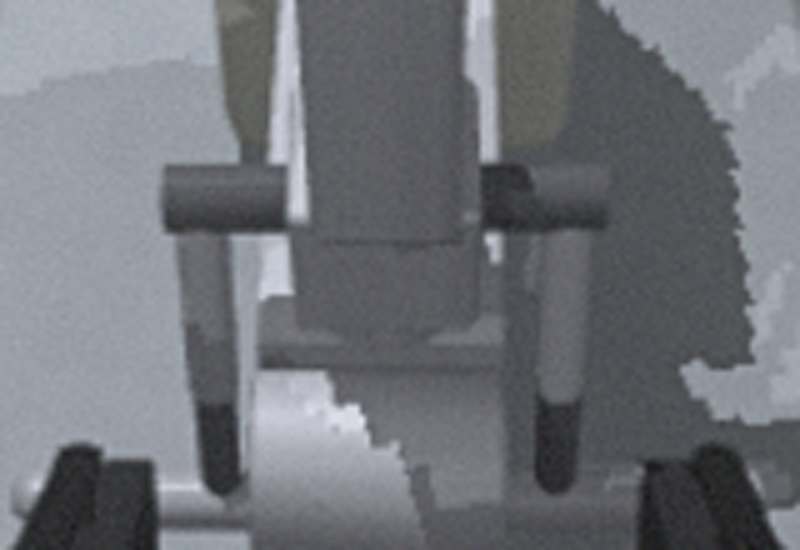

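View pics/d12.png

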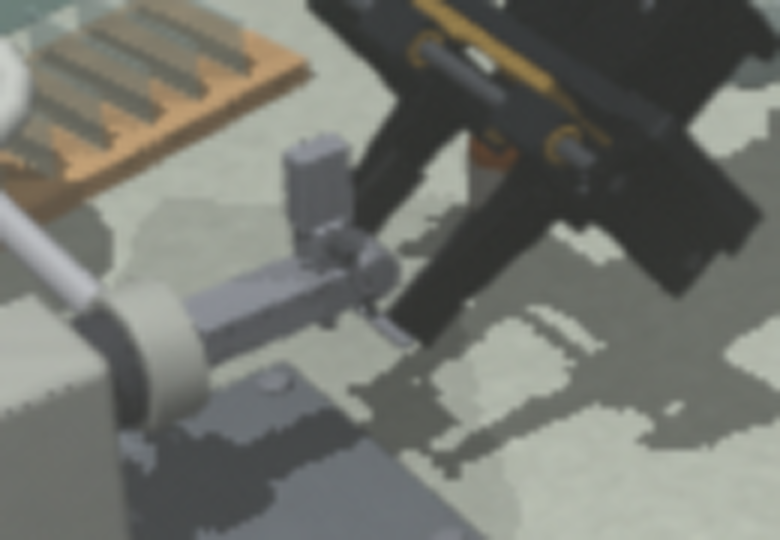

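arm_command --targets '[[[0,0.0015,0.0006,0,0,0],[0,0.0015,0.0006,0,0,0],[0,0,0,0,0,0]]]'

```text
time: 18.1
ee_pos: [0.5775, 0.1347, 0.0908]
eef_rot: [-0.308, 0.029, -0.092, 0.947]
ft_force: [0.3, -1.0, 0.4]
width: 0.0462
```

arm_command --targets '[[[0,0.001,0.0005,0,0,0],[0,0.001,0.0005,0,0,0],[0,0,0,0,0,0]]]'

```text
time: 18.35
ee_pos: [0.5779, 0.1362, 0.0902]
eef_rot: [-0.308, 0.03, -0.092, 0.947]
ft_force: [-0.9, -2.3, -0.2]
width: 0.0463
```

Run:
```python
from h import *
s=readout.read_state(); print(s["ee_pos"],s["ft_force"],s["torque"]); c=vision.camera("wrist"); crop(c["pixels"],240,190,160,110,5,"pics/w13.png")
a=vision.camera("side"); crop(a["pixels"],190,220,130,90,6,"pics/d13.png")
M=Rot.from_quat(s["eef_rot"]).as_matrix(); b=np.array(s["ee_pos"])+M@[0,.003,0]-P; print("bar x,z",b@xh,b[2],np.arctan2(-b[2],b@xh))
```

```text
[0.57793481 0.1361897  0.09024444] [-0.90500571 -2.32261364 -0.24172878] [-1.16053259  0.16761743  0.08786121]
bar x,z 0.006679041776460003 -0.03652007381383983 1.3899085374614584
```

View pics/w13.png

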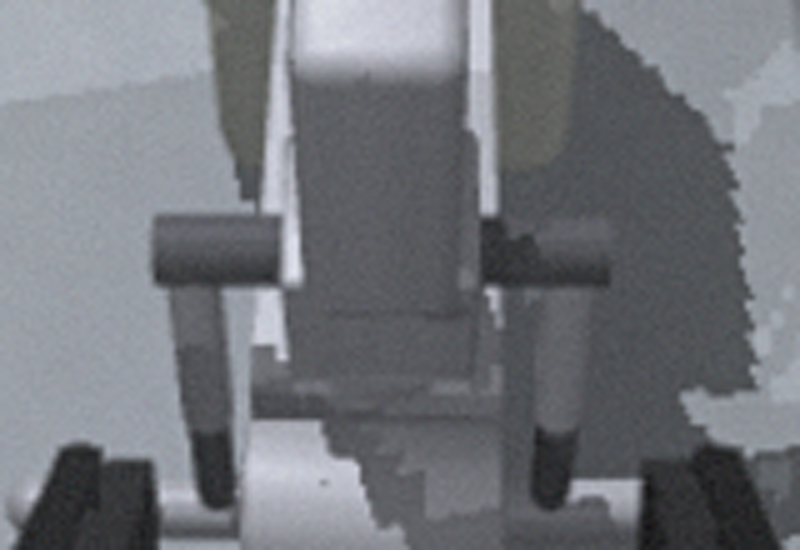

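View pics/d13.png

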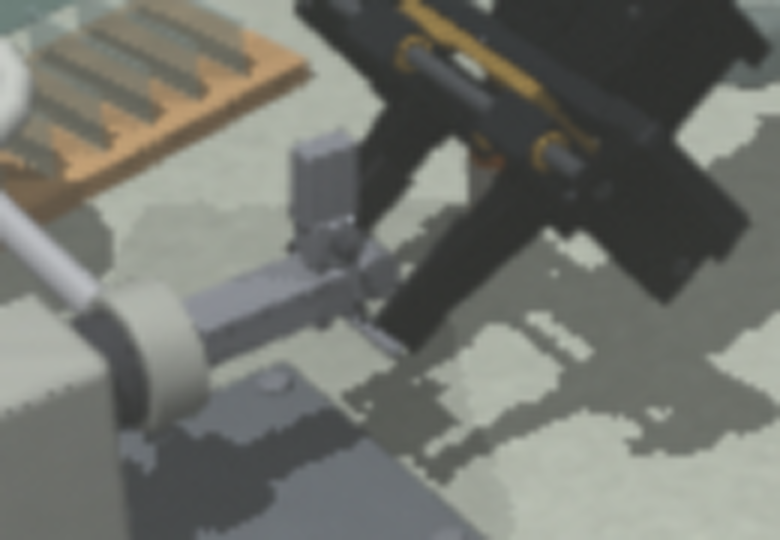

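arm_command --targets '[[[0,-0.003,0,0,0,0],[0,-0.008,0,0,0,0],[0,-0.014,0,0,0,0],[0,-0.018,0,0,0,0],[0,-0.018,0,0,0,0],[0,-0.012,0,0,0,0],[0,-0.004,0,0,0,0],[0,0,0,0,0,0],[0,0,0,0,0,0]]]'

```text
time: 19.2
ee_pos: [0.5658, 0.0755, 0.1355]
eef_rot: [-0.308, 0.03, -0.092, 0.947]
ft_force: [-0.5, 0.7, -0.5]
width: 0.0462
```

Run:
```python
from h import *
s=readout.read_state(); print(s["time"],s["ee_pos"],s["ft_force"]); c=vision.camera("wrist"); cv2.imwrite("pics/w14f.png",c["pixels"]); crop(c["pixels"],240,160,160,120,5,"pics/w14.png")
import pickle; pickle.dump((s,c),open("w14.pkl","wb"))
a=vision.camera("side"); crop(a["pixels"],190,220,130,90,6,"pics/d14.png")
a=vision.camera("scene"); crop(a["pixels"],380,250,120,90,6,"pics/s14.png")
```

```text
19.2 [0.56575342 0.07552846 0.13552683] [-0.489972    0.66923956 -0.45117376]
```

View pics/w14.png

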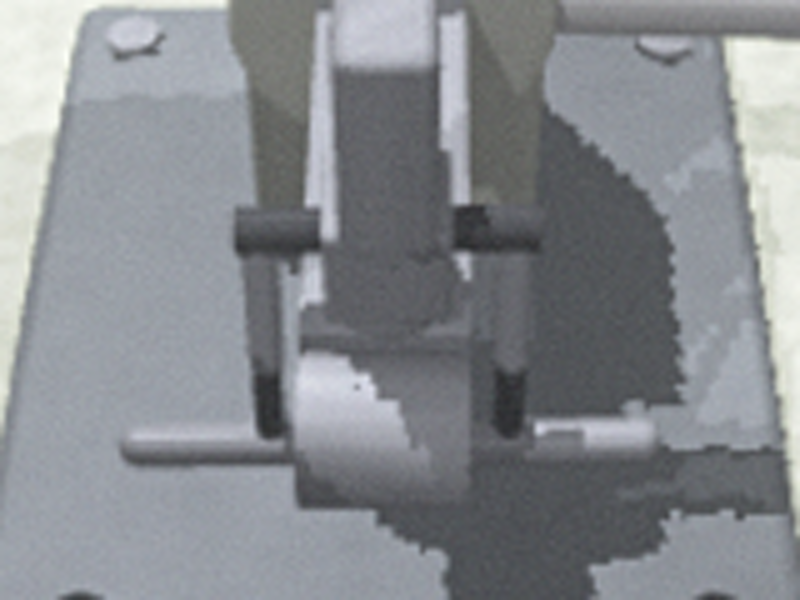

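View pics/d14.png

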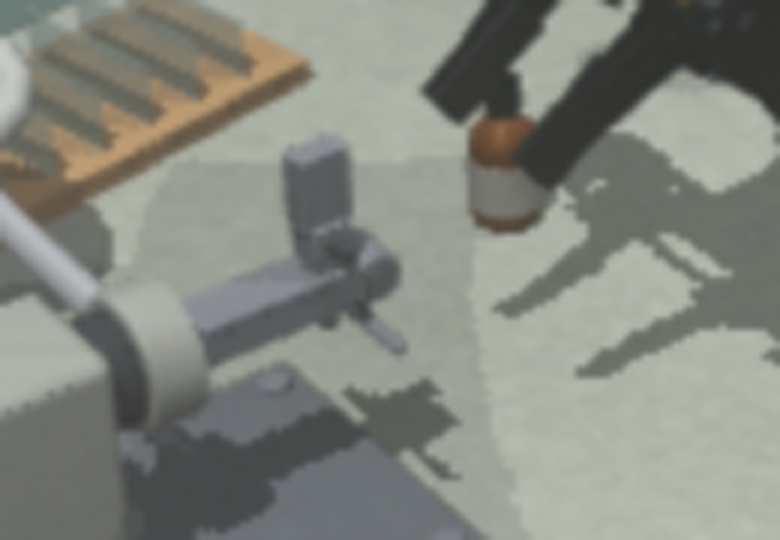

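View pics/s14.png

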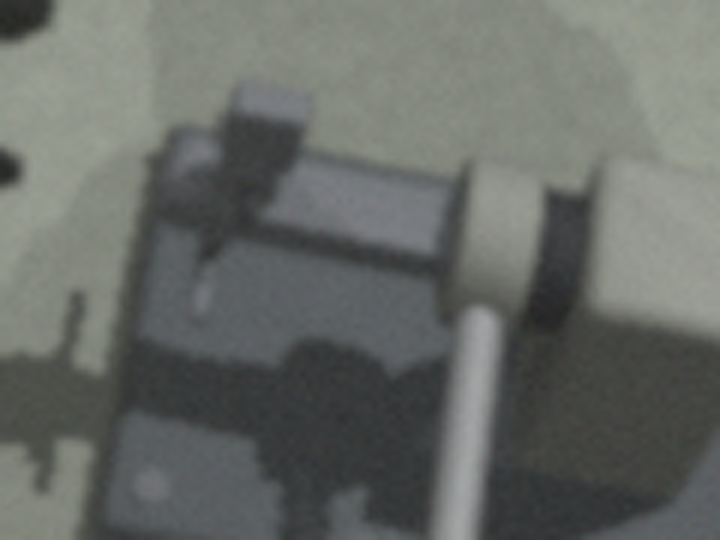

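Run:
```python
from h import *; import pickle
s,c=pickle.load(open("w14.pkl","rb")); b=vision.camera("side"); a=vision.camera("scene")
yh=np.array([np.cos(np.radians(HD)),np.sin(np.radians(HD)),0])
Q=lambda u,v:wray(c,s,(240+u/5,160+v/5))
for n,u,v in [("L",122,447),("R",657,438),("mid",390,442)]:
    pass
def rel(X): X=X-P; return np.round([X@xh,X@yh,X[2]],4)
# near end (robot side) = left end of bar, y=-37
L=tri([Q(130,447),ray(b,(190+402/6,220+347/6))]); print("L tri",rel(L))
R=tri([Q(650,437),ray(a,(380+201/6,250+303/6))]); print("R? tri scene",rel(R))
o,d=Q(390,442); k=-((o-P)@yh)/(d@yh) if abs(d@yh)>1e-6 else 0
# vs predictions: bar at angles, collar seated
for th in (1.0,1.1,1.2,1.3): 
    X=P+.0345*np.cos(th)*xh-.0345*np.sin(th)*np.array([0,0,1]); q=wproj(c,s,X-.034*yh); print(th,(q-[240,160])*5,(wproj(c,s,X+.034*yh)-[240,160])*5, (proj(b,X-.034*yh)-[190,220])*6)
print("hinge pred",(wproj(c,s,P)-[240,160])*5,"collar near edge pred",(wproj(c,s,P+.008*xh-[0,0,.012])-[240,160])*5)
for dz in (0,.0025,.005): print("grip top near edge",dz,(wproj(c,s,P+.011*xh+[0,0,.037+dz])-[240,160])*5,(proj(b,P+[0,0,.037+dz])-[190,220])*6)
```

```text
L tri [ 0.0086 -0.0367 -0.0354]
R? tri scene [ 0.0051  0.0331 -0.0321]
1.0 [131.42940355 487.00595736] [651.33021835 486.25404124] [416.91716951 317.32112872]
1.1 [134.77070274 476.1458854 ] [648.05043271 475.39935064] [410.15024526 324.28696132]
1.2 [137.8742567 463.2651477] [644.99582776 462.52285075] [402.97362054 330.72553388]
1.3 [140.72772486 448.53669255] [642.17890325 447.79753361] [395.45316494 336.5753254 ]
hinge pred [390.7358487  228.59268134] collar near edge pred [390.96998114 340.04275157]
grip top near edge 0 [389.78108002  63.95162533] [309.61555516 138.28062642]
grip top near edge 0.0025 [389.71188819  46.16084477] [309.20225058 132.23544246]
grip top near edge 0.005 [389.64180377  28.06967928] [308.78791391 126.17516271]
```

arm_command --targets '[[[0,-0.005,0,0,0,0],[0,-0.005,0,0,0,0],[0,0,0,0,0,0],[0,0,0,0,0,0],[0,0,0,0,0,0],[0,0,0,0,0,0]]]'

```text
time: 19.95
ee_pos: [0.5643, 0.0674, 0.1414]
eef_rot: [-0.308, 0.03, -0.092, 0.947]
ft_force: [0.2, -0.3, 0.4]
width: 0.046
```

Run:
```python
from h import *
s=readout.read_state(); print(s["time"],s["ft_force"],s["width"])
cv2.imwrite("pics/s_end.png",vision.camera("scene")["pixels"])
print(r.close_job())
```

```text
19.95 [ 0.22385637 -0.34609133  0.44177677] 0.04596356788485229
the job is handed in; nothing more can be done
None
```

View pics/s_end.png

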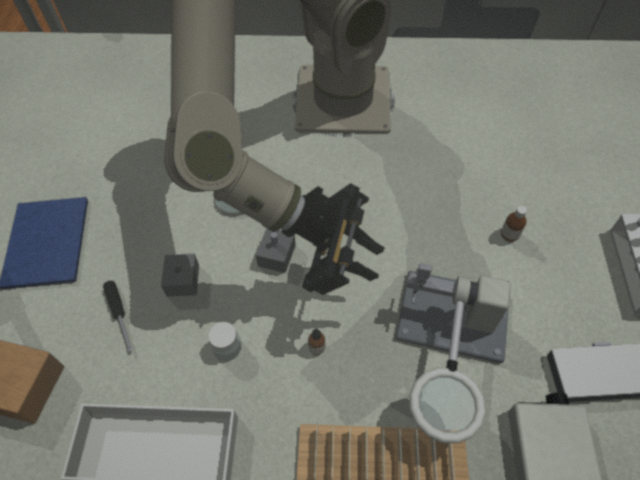

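The looped pin is seated in the shaft's cross hole, its loop has snapped down behind the bead, and the job is handed in at about 20 s. The hand-in gave no verdict, so the rest comes from my own measurements.

- **Finding the hole:** I located it with the wrist camera rather than by feeling along the shaft. The pin entered on the first try.
- **Pressing home:** the sprung ball showed up as about 5 N. The collar then seated at about 8 N upward with the TCP at the expected height (0.134 m). The loop was still level, and I held it there for over 0.2 s.
- **Swinging the loop:** I let go of the pin, tilted the open fingers, and pushed the bar over the bead on both sides of the shaft. The wrist force read about 6 N at most and fell to near zero once the bar had snapped over.
- **Last checks:**
  - The grip top is at its seated height, within about 1 mm.
  - The bar is behind the bead, about 20 mm below the hole's mouth, with the loop at about 1.3 rad.
  - The loop looks in line with the shaft, about 0.05 rad off at most.
  - The gripper is open and well clear, with no contact force.
  - The bystanders look unmoved; the dish and plain pin are partly hidden by the arm in that picture.

The position estimates disagreed by 1–2 mm between views, and two views put the bar at slightly different heights; both differences are within tolerance. No check failed.

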